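# Close the bench micrometer on a tag blank with its ratchet knob

### The arm

A 6-joint arm with a two-finger parallel gripper is mounted at the origin on the work surface. World frame = base frame: x ahead of the robot, y to its left, z up, the work surface at z = 0. Lengths are in mm, angles in rad, forces in N, time in s.
With the tool pointing down it reaches from about 375 to 825 mm from the base axis. Payload 5.5 kg.
Tool frame: the origin (TCP) lies midway between the tips of the shut fingers; the grasp point (between the pads) lies 19 mm behind it; z points along the fingers, y is the direction in which the jaws open and shut (so a half turn about z gives the same grasp; the last joint's range is limited). The gripper opens to 85 mm and grips with 20 to 120 N. Pads are 22 mm wide; open, the fingers measure 114 mm over their backs; the gripper's body (76 mm by 85 mm) begins 54 mm behind the grasp point. The pads swing forward as they close: fully open they stand 13 mm farther back than shut.
Start: joints at [1.129, 0.314, -0.047, 1.21, 0, 1.571], TCP at [256.536, 542.387, 197.399] pointing down, gripper open.
Joint ranges: [-2.67, 2.67], [-0.69, 1.73], [-1.03, 1.25], [-2.08, 2.16], [-1.42, 1.45], [-3.14, 3.14]. Speed limits (rad/s): [2.39, 2.39, 3.01, 3.14, 3.14, 3.14].

### API

Orientations are given as [roll, pitch, yaw] about the fixed x, y, z axes, in that order (R = Rz(yaw) Ry(pitch) Rx(roll)).
In Python, from bench import sensors, optics, finish_job gives the robot as it stands.
- The arm moves only by the tool carry_out, never from a script. Its argument "increments" is a list of rows, each an object with "gripper": the opening, from 0 (shut) to 1 (fully open); "translation": the shift along the tool's x, y, z as a fraction of full scale, a list of three; "dr": the turn, a rotation vector about the tool's x, y, z as a fraction of full scale, a list of three. A call has exactly 8 rows; each row is the pose to reach, as a shift and turn from the pose commanded when the call began, along the tool's axes at that moment; what a row does not reach only later rows make up. Full scale, the value 1, is 500 mm for a shift and 30 degrees for a turn. A row lasts 1/8 s, in which the tool goes at most 62.5 mm and 10.7 degrees, less where a joint would pass 70% of its speed; a pose out of reach is approached as far as the arm can. A call with a number of a shift or a turn outside -1 to 1 is refused whole. A call with a gripper value outside its range is refused whole. The fingers move at their own pace and stop on an object; the grip force is fixed at half the most. Time passes only in rows, so rows that repeat a pose let the fingers close, or fill a call up. It gives the time, the measured TCP pose, the force and the opening at its end, in the units of the state.
- sensors.observe(): the state, without advancing time (a new reading comes with each control period).
- optics.get_image(name): name is "scene" or "top" or "wrist"; returns a dict with "frame" (400x640x3 uint8, red, green, blue), "camera_matrix" (3x3 intrinsics, pixels), "camera_from_world" (4x4, takes a point from world to camera coordinates); the wrist camera has in their place "mount" (4x4, takes a point from camera to tool coordinates, whose origin is the TCP and whose axes are the flange's). Camera axes: x right, y up, looking along -z (the intrinsics and any distortion apply to the point x, -y, -z); pixel columns grow to the right and rows downward; lengths in mm; the calibration is good to about 2 mm. A picture is of the moment at which its call begins: read the wrist's pose just before it. There is no depth.
- finish_job(): hands the job in, once; it reports no verdict.
The state is a dict: "clock": time; "q": joint angles; "qvel": joint speeds; "effort": joint torques, N m; "tcp_pos": TCP position; "eef_rot": TCP orientation; "ft_force": force on the tool from outside, world axes, zero at the start; "ft_torque": the same for the moment, N m; "finger_gap": opening from 0.0 (shut) to 1.0 (fully open).
Only numpy, scipy, OpenCV 4.12 (cv2) and the standard library are available. Lean on these libraries where they do the work, as an engineer would, in place of code of your own. Each camera call takes 0.05 s, during which the arm holds its last target. There are 200 camera calls.

### The job

Check the thickness of the plywood tag blank: lay it flat on the bed of the bench micrometer, square end first and central under the spindle, and slide it gently until that end is square against the back stop. Let go of it and then wind the spindle down with the small ratchet knob at the very top, clockwise, until the knob slips and has clicked two or three times (stop there; never force it down by the thick thimble), so that the blank is left gripped at the set force. Leave everything else on the mat where it lies.

Things in the scene. Friction and masses are not known exactly. Their poses are not given: they have to be found in the camera images.
- blank_mid (a point): centre (half-way up) of the tag blank: loose plywood bar 130 long x 40 wide x 10 thick (mm), 45 g, one end square, the other a half circle with a dark strap hole. x runs along it towards the square end (65 to either end), y across, z up. It lies flat on the mat, whose top is 2 above the work surface. Grip it across its width near the round end, about 45 from the centre
- blank_end (a point): the middle of the blank's square end face, half-way up its thickness; axes as the blank's
- micrometer: grey bench thickness micrometer, screwed down; origin under its foot, on the spindle's axis; x points from the open front to the column, z up. In mm: foot x -62 to 100, 84 wide, 18 high; steel bed 34 wide, x -60 to 38, top at z 30; arm over the bed z 78 to 108, 40 wide, from x -20; spindle guide 18 across down to z 68. A seated blank sticks out 40 beyond the bed's front, free to be held
- stop: the fixed steel back stop across the bed, 44 wide, 16 high; origin in its front face, at mid width, at the level of the bed's top; axes as the micrometer's (x points into the face). The face lies 30 mm behind the spindle axis. The blank's square end belongs against it
- spindle_seat (a point): point on the bed's top straight below the spindle. The spindle does not turn; its flat foot, 12 mm across, starts somewhere 13 to 20 mm above the bed, so 3 to 10 mm above a blank lying there, and comes down 16 mm for each turn of the thimble (2.5 mm per rad; the thimble turns with the knob until the ratchet slips); it stays where it is left
- knob_grip (a point): centre of the round knurled ratchet knob at the very top, on the spindle's axis, 161 mm above the micrometer's origin: 24 across, 28 high (14 up and down from here). 1 mm under it is the thimble, 34 across, 28 high: do not grip that. Clockwise from above lowers the spindle; the knob keeps its height. It takes about 0.09 N m to run, slips at about 0.16 N m; regrasp as needed
- ratchet (a joint): how far the knob has slipped forward on the thimble, rad: 0 at the start and as long as knob and thimble turn together, growing once the knob slips; 16 clicks a turn, so one click each 0.39 rad (three clicks: 1.18). At slipping, the spindle bears on the blank with about 30 N
- tile_center (a point): bystander: square plywood tile 62 x 62 x 10, centre
- coaster_center (a point): bystander: round plywood coaster 68 across, 9 thick, centre
- yellow_knife: bystander: yellow snap-off knife, 145 x 22 x 12, lying along its x
- metal_knife: bystander: bare metal snap-off knife, 150 x 20 x 12, lying along its x
- phone: bystander: black phone 75 x 150 x 9
- ruler: bystander: blue metal ruler, 32 x 320 x 4, lying along its y
- tape_roll: bystander: roll of clear tape, 90 across, 19 high

How it is judged:
By the outcome, as a careful person would: the job done as asked, in the order asked, and still so for the second after the job is handed in, with the robot touching nothing.
It also fails if it takes over 72 s, if anything falls off the work surface, if the arm or the gripper's body presses on something with over 40 N, if the wrist force passes 120 N, or if a joint passes its speed limit or range.

## Working session

There is one attempt and no reset: what is moved stays moved. The work goes in short steps, Python scripts to look and compute and a tool call to move; the robot and the scene stay as the last step left them, time stands still between calls to the robot, and variables do not carry over. Pictures are saved under pics/ and viewed, about 8 in all and at most 12, crops included, and the job is handed in when it is done.

Besides the shell and the picture viewer there is one more tool, called as name([rows], argument=value, ...), one row to a line, values as JSON. carry_out: Moves the arm, as the interface text tells. Its arguments: {"type":"object","properties":{"increments":{"type":"array","items":{"type":"object","properties":{"gripper":{"type":"number"},"translation":{"type":"array","items":{"type":"number"}},"dr":{"type":"array","items":{"type":"number"}}}}}},"required":["increments"]}

```bash
mkdir -p pics
cat > h.py <<'E'
import numpy as np, cv2
from bench import sensors, optics, finish_job
from scipy.spatial.transform import Rotation as R
def get(name):
    s=sensors.observe(); d=optics.get_image(name); K=np.array(d['camera_matrix'])
    if 'mount' in d:
        T=np.eye(4); T[:3,:3]=R.from_euler('xyz',s['eef_rot']).as_matrix(); T[:3,3]=s['tcp_pos']
        M=T@np.array(d['mount'])
    else: M=np.linalg.inv(np.array(d['camera_from_world']))
    return d,K,M
def ray(K,M,u,v):
    p=np.linalg.inv(K)@[u,v,1]; return M[:3,3],M[:3,:3]@[p[0],-p[1],-p[2]*1]
def onz(K,M,u,v,z):
    o,d=ray(K,M,u,v); return o+d*(z-o[2])/d[2]
def proj(K,M,P):
    c=np.linalg.inv(M)@np.r_[P,1]; q=K@[c[0],-c[1],-c[2]]; return q[:2]/q[2]
def save(d,n,s=1.25): cv2.imwrite('pics/'+n,cv2.resize(d['frame'][:,:,::-1],None,fx=s,fy=s))
E
python3 - <<'E'
from h import *
s=sensors.observe(); print(s)
for n in ['scene','top']:
    d,K,M=get(n); save(d,n+'0.png',1.25); np.savez(n+'0.npz',f=d['frame'],K=K,M=M); print(n,K.tolist(),M.round(2).tolist(),[k for k in d])
print(sensors.observe()['clock'])
E
```

```text
{'clock': 0.0, 'q': array([ 1.12901216e+00,  3.14232013e-01, -4.80761935e-02,  1.21018637e+00,
       -2.53355428e-06,  1.57081275e+00]), 'qvel': array([ 1.43072335e-05, -1.38200453e-03,  5.96950086e-04,  3.64321235e-05,
       -2.47720291e-04, -4.12644950e-04]), 'effort': array([ 3.27925416e-03, -5.39590323e+01,  3.39748657e+01,  1.94157287e-02,
        4.27413652e-04, -2.11637104e-05]), 'tcp_pos': array([256.26348523, 541.82467306, 196.53227885]), 'eef_rot': array([-3.13989440e+00,  2.56143975e-06,  2.69979206e+00]), 'ft_force': array([ 0.55463124, -0.56979814,  0.29685172]), 'ft_torque': array([-0.02827491, -0.00192585, -0.02584698]), 'finger_gap': 1.0037711990864817}
scene [[365.2845660691745, 0.0, 324.30910716016376], [0.0, 365.2845660691745, 198.62854355045414], [0.0, 0.0, 1.0]] [[-0.27, -0.74, 0.61, 1162.49], [0.96, -0.2, 0.18, 184.12], [-0.01, 0.64, 0.77, 872.13], [0.0, 0.0, 0.0, 1.0]] ['frame', 'camera_matrix', 'camera_from_world']
top [[443.78161798878165, 0.0, 318.7412012836791], [0.0, 443.78161798878165, 202.58902745103322], [0.0, 0.0, 1.0]] [[-0.0, 1.0, -0.03, 503.65], [-1.0, -0.0, -0.0, -3.18], [-0.0, 0.03, 1.0, 1278.11], [0.0, 0.0, 0.0, 1.0]] ['frame', 'camera_matrix', 'camera_from_world']
0.1
```

View pics/top0.png

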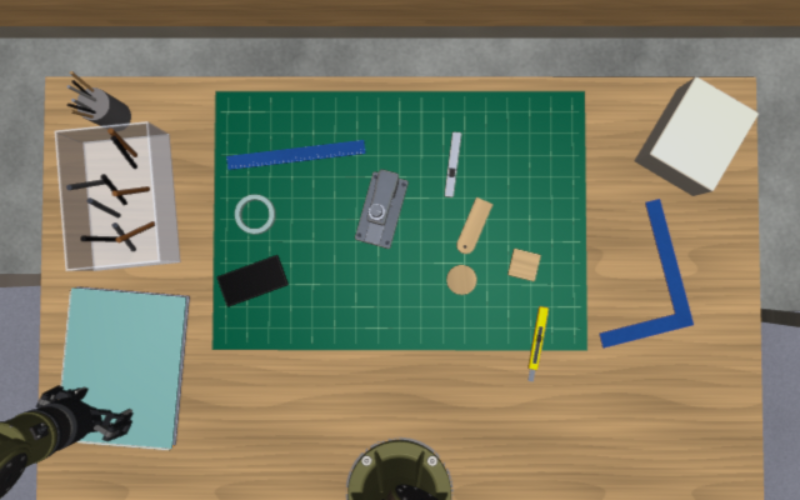

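View pics/scene0.png

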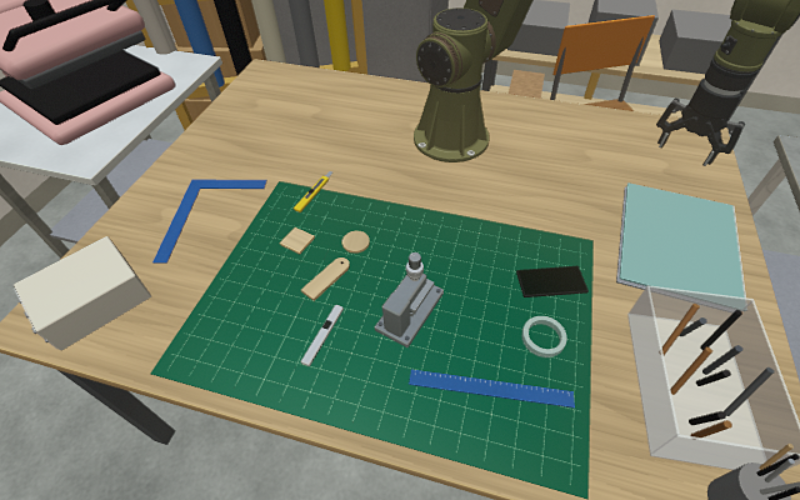

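The top view shows the blank at about (475,225), with its round, holed end at (463,247) and its square end up. The micrometer's knob is at (376,211), its open front faces the robot, and its column is up. Measuring these next.

Run:
```python
from h import *
T=np.load('top0.npz'); f,K,M=T['f'],T['K'],T['M']
hsv=cv2.cvtColor(f,cv2.COLOR_RGB2HSV)
def rect(mask,z,lo,hi,box):
    m=np.zeros_like(mask); x0,y0,x1,y1=box; m[y0:y1,x0:x1]=mask[y0:y1,x0:x1]
    cs,_=cv2.findContours(m,cv2.RETR_EXTERNAL,cv2.CHAIN_APPROX_NONE)
    for c in cs:
        if lo<cv2.contourArea(c)<hi:
            P=np.array([onz(K,M,*p[0],z)[:2] for p in c],np.float32)
            r=cv2.minAreaRect(P); print(z,np.round(r[0],1),np.round(r[1],1),round(r[2],1)); print(cv2.boxPoints(r).round(0).tolist())
ply=((hsv[...,0]>8)&(hsv[...,0]<25)&(hsv[...,1]>50)&(hsv[...,2]>120)).astype(np.uint8)*255
rect(ply,12,200,3000,(340,150,440,240))
g=((hsv[...,1]<60)).astype(np.uint8)*255
rect(g,15,1000,5000,(270,125,335,205))
rect(g,20,1000,5000,(270,125,335,205))
# knob top
x0,y0=285,155
k=f[155:185,285:320]; cv2.imwrite('pics/k.png',np.hstack([cv2.resize(f[120:210,265:340,::-1],None,fx=5,fy=5,interpolation=cv2.INTER_CUBIC)]))
```

```text
12 [ 483.7 -141.6] [62.7 62.7] 89.8
[[452.0, -173.0], [515.0, -173.0], [515.0, -110.0], [452.0, -110.0]]
12 [ 516.9 -283.7] [61.4 60.2] 75.9
[[480.0, -306.0], [539.0, -321.0], [554.0, -261.0], [495.0, -247.0]]
12 [ 603.8 -168.4] [ 39.4 127.2] 66.6
[[538.0, -161.0], [654.0, -212.0], [670.0, -176.0], [553.0, -125.0]]
15 [646.3  40.1] [ 83.4 171.2] 74.7
[[553.0, 23.0], [718.0, -23.0], [740.0, 58.0], [575.0, 103.0]]
20 [645.8  40. ] [ 83.1 170.5] 74.7
[[553.0, 22.0], [717.0, -23.0], [739.0, 57.0], [575.0, 103.0]]
```

View pics/k.png

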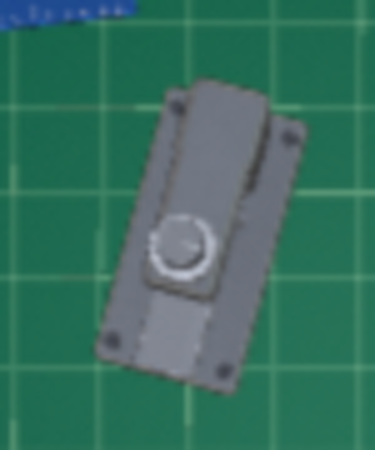

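```bash
cat >> h.py <<'E'
def delta(tx,ty,tz,yaw=None):
    s=sensors.observe(); Rm=R.from_euler('xyz',s['eef_rot'])
    d=Rm.inv().apply(np.array([tx,ty,tz])-s['tcp_pos'])
    out=['t',(d/500).round(4).tolist()]
    if yaw is not None:
        w=(Rm.inv()*R.from_euler('xyz',[np.pi,0,np.radians(yaw)])).as_rotvec(); out+=['dr',(np.degrees(w)/30).round(4).tolist()]
    print(*out); return d
E
python3 - <<'E'
from h import *
T=np.load('top0.npz'); f,K,M=T['f'],T['K'],T['M']
print('knob',onz(K,M,301.2,168,176))
delta(562,-150,200,156.6)
E
```

```text
knob [623.18019788  44.64468538 176.        ]
t [-1.1444, -0.9895, -0.0053] dr [-0.0029, -0.0001, -0.0638]
```

carry_out([
  {"gripper":1,"translation":[-0.07,-0.06,0],"dr":[0,0,0]},
  {"gripper":1,"translation":[-0.14,-0.12,0],"dr":[0,0,0]},
  {"gripper":1,"translation":[-0.21,-0.18,0],"dr":[0,0,0]},
  {"gripper":1,"translation":[-0.28,-0.24,0],"dr":[0,0,0]},
  {"gripper":1,"translation":[-0.36,-0.31,0],"dr":[0,0,0]},
  {"gripper":1,"translation":[-0.44,-0.38,0],"dr":[0,0,0]},
  {"gripper":1,"translation":[-0.52,-0.45,0],"dr":[0,0,0]},
  {"gripper":1,"translation":[-0.6,-0.52,0],"dr":[0,0,-0.06]},
])

```text
clock: 1.1
tcp_pos: [416.8, 177.4, 197.2]
eef_rot: [-3.142, -0.0, 2.732]
ft_force: [0.4, 0.3, -0.2]
finger_gap: 1.002
```

carry_out([
  {"gripper":1,"translation":[-0.08,-0.07,0],"dr":[0,0,0]},
  {"gripper":1,"translation":[-0.16,-0.14,0],"dr":[0,0,0]},
  {"gripper":1,"translation":[-0.24,-0.21,0],"dr":[0,0,0]},
  {"gripper":1,"translation":[-0.32,-0.28,0],"dr":[0,0,0]},
  {"gripper":1,"translation":[-0.4,-0.35,0],"dr":[0,0,0]},
  {"gripper":1,"translation":[-0.48,-0.42,0],"dr":[0,0,0]},
  {"gripper":1,"translation":[-0.54,-0.47,0],"dr":[0,0,0]},
  {"gripper":1,"translation":[-0.54,-0.47,0],"dr":[0,0,0]},
])

```text
clock: 2.1
tcp_pos: [570.8, -146.5, 196.4]
eef_rot: [-3.141, -0.001, 2.728]
ft_force: [-0.1, 0.9, 0.1]
finger_gap: 1.002
```

Run:
```python
from h import *
d,K,M=get('wrist'); save(d,'w1.png'); np.savez('w1.npz',f=d['frame'],K=K,M=M); print(M.round(2).tolist(),np.array(d['mount']).round(2).tolist())
s=sensors.observe(); print(s['clock'],s['tcp_pos'],s['q'],s['eef_rot'])
print(proj(K,M,np.array([603.8,-168.4,12])),proj(K,M,np.array([623.5,45.5,177])))
```

```text
[[0.4, -0.87, -0.27, 500.28], [0.92, 0.38, 0.12, -115.43], [-0.0, -0.3, 0.95, 372.94], [0.0, 0.0, 0.0, 1.0]] [[-0.0, 0.95, 0.3, 77.2], [1.0, 0.0, -0.0, -0.02], [-0.0, 0.3, -0.95, -176.47], [0.0, 0.0, 0.0, 1.0]]
2.15 [ 570.0730859  -144.97683807  196.50094886] [-2.49164864e-01  2.93076051e-01 -7.68230733e-02  1.20252450e+00
  2.11722602e-04  1.63236096e-01] [-3.14153711e+00 -1.64007563e-03  2.72919148e+00]
[317.49432392 203.61353389] [632.85506156 181.26239484]
```

View pics/w1.png

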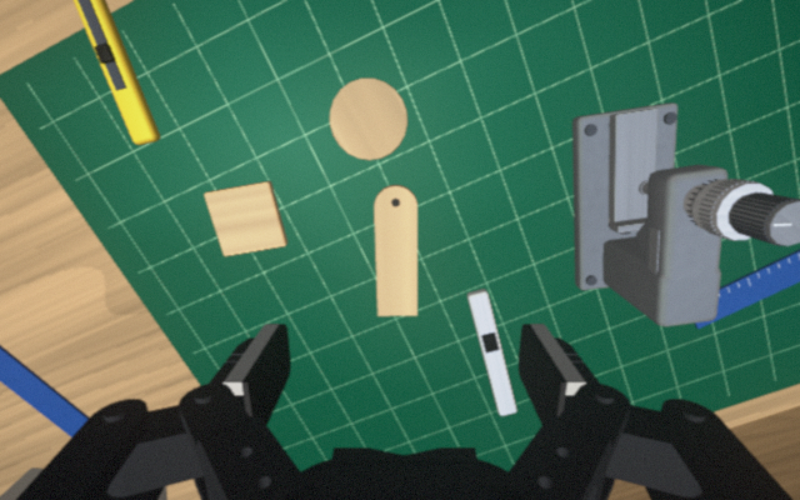

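The blank runs straight down the view: hole at (396,203), square end at (397,316). The micrometer is at the right with its bed in clear view. I'll refine the blank and the foot and bed edges from this view.

Run:
```python
from h import *
T=np.load('w1.npz'); f,K,M=T['f'],T['K'],T['M']
hsv=cv2.cvtColor(f,cv2.COLOR_RGB2HSV)
ply=((hsv[...,0]>8)&(hsv[...,0]<25)&(hsv[...,1]>50)&(hsv[...,2]>120)).astype(np.uint8)*255
m=ply*0; m[140:262,285:345]=ply[140:262,285:345]
cs,_=cv2.findContours(m,cv2.RETR_EXTERNAL,cv2.CHAIN_APPROX_NONE); c=max(cs,key=cv2.contourArea)
P=np.array([onz(K,M,*p[0],12)[:2] for p in c],np.float32); r=cv2.minAreaRect(P); print(r, cv2.boxPoints(r).tolist())
# foot top corners front (viewed px/1.25): left-front(574,117) right-front (677,104), left-back(579,287)
for z in (18,20):
  A,B,C=[onz(K,M,u/1.25,v/1.25,z)[:2] for u,v in((574,118),(677,104),(579,288))]
  print(z,A,B,C,np.linalg.norm(A-B),np.linalg.norm(A-C),np.degrees(np.arctan2(*(A-B)[::-1]))-90,np.degrees(np.arctan2(*(C-A)[::-1])))
# bed left edge
for z in (30,32):
  A,B,C=[onz(K,M,u/1.25,v/1.25,z)[:2] for u,v in((613,113),(610,221),(660,106))]
  print('bed',A,B,C,np.linalg.norm(A-C),np.degrees(np.arctan2(*(B-A)[::-1])))
cv2.imwrite('pics/w1c.png',cv2.resize(f[75:275,440:640,::-1],None,fx=3,fy=3,interpolation=cv2.INTER_CUBIC))
delta(562,-150,60,156.6)
```

```text
((602.33056640625, -168.67544555664062), (38.80695343017578, 130.17752075195312), 66.81430053710938) [[534.859375, -160.88552856445312], [654.52294921875, -212.13803100585938], [669.8017578125, -176.46536254882812], [550.13818359375, -125.21286010742188]]
18 [551.32179658  19.90915619] [575.3827072  102.39952677] [704.09009422 -19.9650017 ] 85.92781073873586 157.88635542788836 -196.26098514195255 -14.628444063625466
20 [551.03417157  19.14656653] [574.95950408 101.17212144] [702.94165239 -20.50290897] 85.44362583087873 156.99669945041688 -196.26098514195252 -14.628444063625459
bed [558.68119954  45.64120437] [646.13392259  19.96591556] [568.80262011  82.04406873] 37.78374899164478 -16.361737868222132
bed [558.34059029  44.70186215] [645.28329273  19.17631053] [568.40298316  80.89242653] 37.56339575404331 -16.36173786822216
t [0.0103, -0.0157, 0.273] dr [-0.0001, -0.0031, -0.0076]
```

View pics/w1c.png

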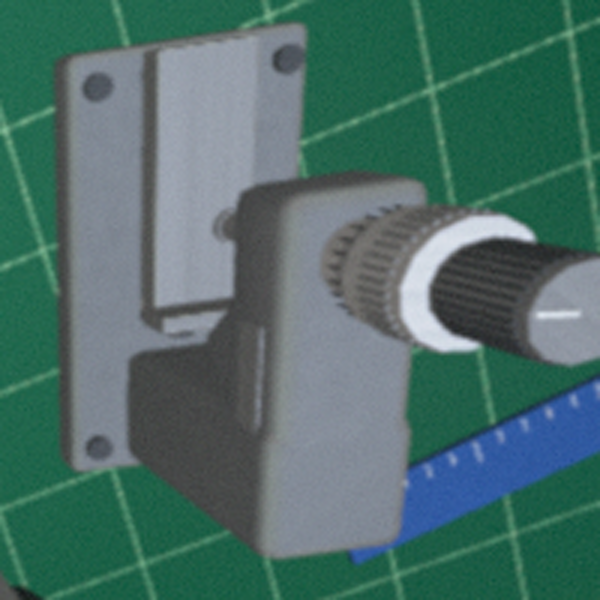

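carry_out([
  {"gripper":1,"translation":[0.01,-0.016,0.06],"dr":[0,0,-0.01]},
  {"gripper":1,"translation":[0.01,-0.016,0.13],"dr":[0,0,-0.01]},
  {"gripper":1,"translation":[0.01,-0.016,0.2],"dr":[0,0,-0.01]},
  {"gripper":1,"translation":[0.01,-0.016,0.26],"dr":[0,0,-0.01]},
  {"gripper":1,"translation":[0.01,-0.016,0.32],"dr":[0,0,-0.01]},
  {"gripper":0.8,"translation":[0.01,-0.016,0.35],"dr":[0,0,-0.01]},
  {"gripper":0.7,"translation":[0.01,-0.016,0.372],"dr":[0,0,-0.01]},
  {"gripper":0.6,"translation":[0.01,-0.016,0.382],"dr":[0,0,-0.01]},
])

```text
clock: 3.15
tcp_pos: [562.8, -149.2, 6.5]
eef_rot: [3.142, 0.0, 2.737]
ft_force: [-0.2, -0.2, 1.1]
finger_gap: 0.605
```

carry_out([
  {"gripper":0.6,"translation":[0,0,0],"dr":[0,0,0]},
  {"gripper":0.6,"translation":[0,0,0.002],"dr":[0,0,0]},
  {"gripper":0.3,"translation":[0,0,0.002],"dr":[0,0,0]},
  {"gripper":0.3,"translation":[0,0,0.002],"dr":[0,0,0]},
  {"gripper":0.3,"translation":[0,0,0.002],"dr":[0,0,0]},
  {"gripper":0.3,"translation":[0,0,0.002],"dr":[0,0,0]},
  {"gripper":0.3,"translation":[0,0,0.002],"dr":[0,0,0]},
  {"gripper":0.3,"translation":[0,0,0.002],"dr":[0,0,0]},
])

```text
clock: 4.15
tcp_pos: [562.6, -149.5, 5.4]
eef_rot: [-3.142, -0.0, 2.736]
ft_force: [0.8, 0.3, -0.1]
finger_gap: 0.297
```

Run:
```python
from h import *
s=sensors.observe(); print(s)
# target pre-place: blank end at mic x=-30 => grip at x=-140, z raised
O=np.array([623.5,45.5]);a=np.radians(-15.4);u=np.array([np.cos(a),np.sin(a)])
for x,z in((-150,90),(-140,40)): p=O+x*u; print(p); delta(*p,z,164.6)
```

```text
{'clock': 4.15, 'q': array([-2.59686621e-01,  4.25039876e-01, -3.53643416e-01,  7.92172607e-01,
       -8.42825111e-06,  1.45493472e-01]), 'qvel': array([ 7.04946216e-04,  1.78072399e-03, -1.86875819e-03, -1.42614930e-03,
       -8.54928914e-05,  4.56210009e-04]), 'effort': array([-8.95166631e-04, -5.50893009e+01,  2.84239304e+01,  2.07463607e-03,
       -9.91184402e-05, -4.57499851e-07]), 'tcp_pos': array([ 562.58173508, -149.47327954,    5.37543741]), 'eef_rot': array([-3.14157568e+00, -5.77201197e-05,  2.73641256e+00]), 'ft_force': array([ 0.78781675,  0.33355016, -0.13487965]), 'ft_torque': array([ 0.00882286, -0.02834756, -0.0046852 ]), 'finger_gap': 0.29676790213594134}
[478.88568936  85.33341762]
t [0.339, 0.3656, -0.1692] dr [-0.0, -0.0001, -0.2605]
[488.52664341  82.67785645]
t [0.3191, 0.3683, -0.0692] dr [-0.0, -0.0001, -0.2605]
```

Run:
```python
from h import *
d,K,M=get('wrist'); save(d,'w2.png',1.1)
```

```text
(no output)
```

View pics/w2.png

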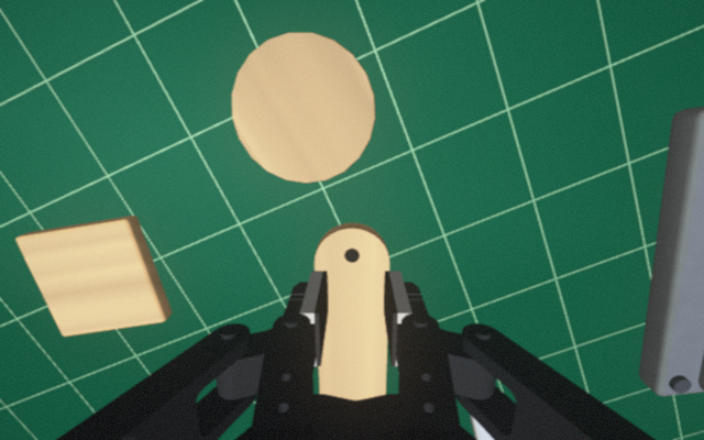

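The pads (inner faces at x≈322 and 388) have closed above the blank, whose edges are at 314 and 389, without touching it. I'll open, go lower and close again.

carry_out([
  {"gripper":0.65,"translation":[0,0,0],"dr":[0,0,0]},
  {"gripper":0.65,"translation":[0,0,0],"dr":[0,0,0]},
  {"gripper":0.65,"translation":[0,0,0],"dr":[0,0,0]},
  {"gripper":0.65,"translation":[0,0,0.004],"dr":[0,0,0]},
  {"gripper":0.65,"translation":[0,0,0.008],"dr":[0,0,0]},
  {"gripper":0.65,"translation":[0,0,0.012],"dr":[0,0,0]},
  {"gripper":0.6,"translation":[0,0,0.013],"dr":[0,0,0]},
  {"gripper":0.6,"translation":[0,0,0.013],"dr":[0,0,0]},
])

```text
clock: 5.2
tcp_pos: [562.6, -149.5, -1.2]
eef_rot: [-3.142, -0.0, 2.736]
ft_force: [0.2, 0.1, -0.2]
finger_gap: 0.601
```

carry_out([
  {"gripper":0.55,"translation":[0,0,0],"dr":[0,0,0]},
  {"gripper":0.5,"translation":[0,0,0],"dr":[0,0,0]},
  {"gripper":0.4,"translation":[0,0,0],"dr":[0,0,0]},
  {"gripper":0.35,"translation":[0,0,0],"dr":[0,0,0]},
  {"gripper":0.3,"translation":[0,0,0],"dr":[0,0,0]},
  {"gripper":0.3,"translation":[0,0,0],"dr":[0,0,0]},
  {"gripper":0.3,"translation":[0,0,0],"dr":[0,0,0]},
  {"gripper":0.3,"translation":[0,0,0],"dr":[0,0,0]},
])

```text
clock: 6.2
tcp_pos: [562.6, -149.5, -1.1]
eef_rot: [3.142, 0.0, 2.736]
ft_force: [0.9, -0.4, 0.7]
finger_gap: 0.301
```

carry_out([
  {"gripper":0.25,"translation":[0,0,0],"dr":[0,0,0]},
  {"gripper":0.2,"translation":[0,0,0],"dr":[0,0,0]},
  {"gripper":0.2,"translation":[0,0,0],"dr":[0,0,0]},
  {"gripper":0.2,"translation":[0,0,0],"dr":[0,0,0]},
  {"gripper":0.2,"translation":[0,0,0],"dr":[0,0,0]},
  {"gripper":0.2,"translation":[0,0,0],"dr":[0,0,0]},
  {"gripper":0.2,"translation":[0,0,0],"dr":[0,0,0]},
  {"gripper":0.2,"translation":[0,0,0],"dr":[0,0,0]},
])

```text
clock: 7.2
tcp_pos: [562.6, -149.5, -1.1]
eef_rot: [-3.142, -0.0, 2.736]
ft_force: [0.8, 0.2, 0.1]
finger_gap: 0.199
```

Run:
```python
from h import *
d,K,M=get('wrist'); save(d,'w3.png',1.1)
for z in (-1,5,10,15,20):
  print(z,[proj(K,M,np.array([562.6,-149.5,z])+w*np.array([.397,.918,0])).round(0)*1.1 for w in(-20,20)])
```

```text
-1 [array([319. , 259.6]), array([391.6, 259.6])]
5 [array([317.9, 264. ]), array([392.7, 264. ])]
10 [array([316.8, 267.3]), array([393.8, 268.4])]
15 [array([315.7, 271.7]), array([394.9, 271.7])]
20 [array([314.6, 276.1]), array([396. , 276.1])]
```

View pics/w3.png

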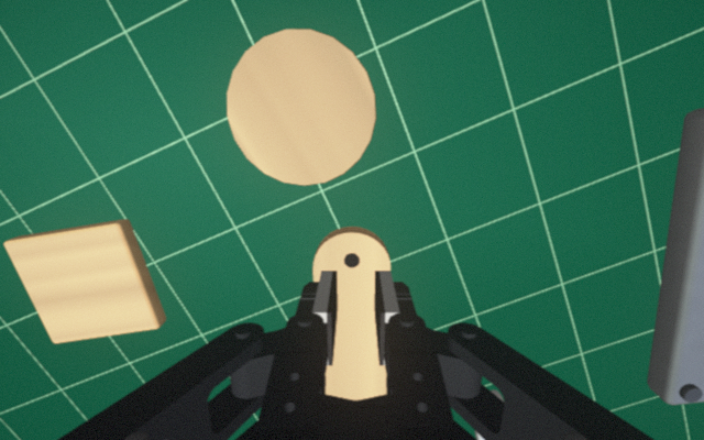

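Run:
```python
from h import *
T=np.load('w1.npz'); K,M=T['K'],T['M']; print(K.round(1).tolist())
d,K,M=get('wrist'); mt=np.array(d['mount']); print(mt.round(3).tolist())
inv=np.linalg.inv(mt)
for z in (0,-10,-19,-30,-40,-50):
  for x in (-11,0,11):
    for y in (12,42):
      c=inv@[x,y,z,1]; q=K@[c[0],-c[1],-c[2]]; print(z,x,y,(q[:2]/q[2]).round(0),end=' ')
  print()
cv2.imwrite('pics/w3c.png',cv2.resize(d['frame'][200:360,220:420,::-1],None,fx=4,fy=3.75,interpolation=cv2.INTER_CUBIC))
```

```text
[[316.5, 0.0, 323.1], [0.0, 316.5, 201.6], [0.0, 0.0, 1.0]]
[[-0.0, 0.954, 0.301, 77.202], [1.0, 0.0, -0.0, -0.016], [-0.0, 0.301, -0.954, -176.471], [0.0, 0.0, 0.0, 1.0]]
0 -11 12 [343. 252.] 0 -11 42 [391. 252.] 0 0 12 [343. 236.] 0 0 42 [393. 236.] 0 11 12 [343. 218.] 0 11 42 [394. 218.] 
-10 -11 12 [344. 260.] -10 -11 42 [395. 260.] -10 0 12 [344. 243.] -10 0 42 [396. 243.] -10 11 12 [344. 225.] -10 11 42 [398. 225.] 
-19 -11 12 [345. 267.] -19 -11 42 [398. 267.] -19 0 12 [345. 250.] -19 0 42 [400. 249.] -19 11 12 [345. 231.] -19 11 42 [401. 231.] 
-30 -11 12 [346. 278.] -30 -11 42 [403. 278.] -30 0 12 [346. 259.] -30 0 42 [405. 259.] -30 11 12 [347. 239.] -30 11 42 [406. 239.] 
-40 -11 12 [347. 289.] -40 -11 42 [408. 289.] -40 0 12 [348. 269.] -40 0 42 [410. 269.] -40 11 12 [348. 248.] -40 11 42 [412. 248.] 
-50 -11 12 [349. 301.] -50 -11 42 [414. 301.] -50 0 12 [350. 280.] -50 0 42 [416. 280.] -50 11 12 [350. 258.] -50 11 42 [418. 258.]
```

View pics/w3c.png

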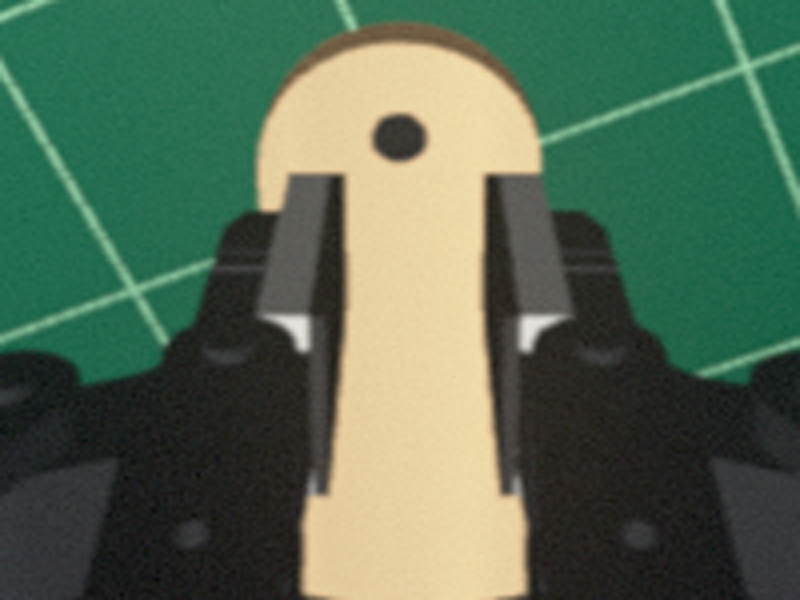

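The picture shows the pad tips about 37–39 mm behind the stated TCP, from both the pad gap scale and their position in the image. So they are still some 25 mm above the blank. I'll open and go down further, watching the force.

carry_out([
  {"gripper":0.65,"translation":[0,0,0],"dr":[0,0,0]},
  {"gripper":0.65,"translation":[0,0,0],"dr":[0,0,0]},
  {"gripper":0.65,"translation":[0,0,0],"dr":[0,0,0]},
  {"gripper":0.65,"translation":[0,0,0.02],"dr":[0,0,0]},
  {"gripper":0.65,"translation":[0,0,0.035],"dr":[0,0,0]},
  {"gripper":0.65,"translation":[0,0,0.05],"dr":[0,0,0]},
  {"gripper":0.65,"translation":[0,0,0.056],"dr":[0,0,0]},
  {"gripper":0.65,"translation":[0,0,0.056],"dr":[0,0,0]},
])

```text
clock: 8.3
tcp_pos: [562.3, -149.4, -29.5]
eef_rot: [-3.141, -0.001, 2.736]
ft_force: [-0.5, -0.2, -0.0]
finger_gap: 0.653
```

Run:
```python
from h import *
s=sensors.observe(); print(s['tcp_pos'],s['ft_force'])
d,K,M=get('wrist'); 
cv2.imwrite('pics/w4.png',cv2.resize(d['frame'][160:400,160:480,::-1],None,fx=2,fy=2,interpolation=cv2.INTER_CUBIC))
```

```text
[ 562.33662941 -149.39686837  -29.45868493] [-0.45854792 -0.19410635 -0.04134274]
```

View pics/w4.png

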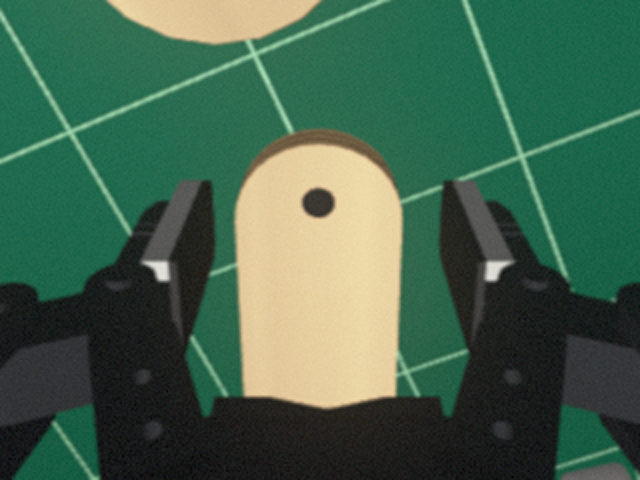

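TCP z −29.5 puts the tips beside the blank and just above its top. The blank's edges are at 236 and 403, and the pads are at 212 and 442. I'll go 6 mm lower and close.

carry_out([
  {"gripper":0.65,"translation":[0,0,0.006],"dr":[0,0,0]},
  {"gripper":0.65,"translation":[0,0,0.012],"dr":[0,0,0]},
  {"gripper":0.55,"translation":[0,0,0.012],"dr":[0,0,0]},
  {"gripper":0.5,"translation":[0,0,0.012],"dr":[0,0,0]},
  {"gripper":0.45,"translation":[0,0,0.012],"dr":[0,0,0]},
  {"gripper":0.2,"translation":[0,0,0.012],"dr":[0,0,0]},
  {"gripper":0.2,"translation":[0,0,0.012],"dr":[0,0,0]},
  {"gripper":0.2,"translation":[0,0,0.012],"dr":[0,0,0]},
])

```text
clock: 9.35
tcp_pos: [564.3, -150.1, -33.0]
eef_rot: [3.141, 0.003, 2.736]
ft_force: [-2.5, -0.2, 13.0]
finger_gap: 0.444
```

Run:
```python
from h import *
s=sensors.observe(); print(s['tcp_pos'],s['ft_force'],s['finger_gap'])
O=np.array([623.5,45.5]);a=np.radians(-15.4);u=np.array([np.cos(a),np.sin(a)])
z0=s['tcp_pos'][2]
for x,z in((-150,z0+60),(-140,z0+36)): p=O+x*u; print(p); delta(*p,z,164.6)
```

```text
[ 564.31086373 -150.06483442  -33.01206694] [-2.48379802 -0.20975809 12.98623966] 0.4444530117393162
[478.88568936  85.33341762]
t [0.3422, 0.3654, -0.1211] dr [-0.0001, 0.0065, -0.2604]
[488.52664341  82.67785645]
t [0.3225, 0.3681, -0.073] dr [-0.0001, 0.0065, -0.2604]
```

Run:
```python
from h import *
O=np.array([623.5,45.5]);a=np.radians(-15.4);u=np.array([np.cos(a),np.sin(a)])
p=O-175*u; delta(*p,30,164.6)
```

```text
t [0.3917, 0.3586, -0.1273] dr [-0.0001, 0.0065, -0.2604]
```

carry_out([
  {"gripper":0.2,"translation":[0,0,-0.04],"dr":[0,0,0]},
  {"gripper":0.2,"translation":[0.03,0.03,-0.12],"dr":[0,0,-0.02]},
  {"gripper":0.2,"translation":[0.1,0.09,-0.13],"dr":[0,0,-0.05]},
  {"gripper":0.2,"translation":[0.17,0.16,-0.13],"dr":[0,0,-0.1]},
  {"gripper":0.2,"translation":[0.25,0.23,-0.13],"dr":[0,0,-0.15]},
  {"gripper":0.2,"translation":[0.33,0.3,-0.13],"dr":[0,0,-0.21]},
  {"gripper":0.2,"translation":[0.39,0.36,-0.13],"dr":[0,0,-0.26]},
  {"gripper":0.2,"translation":[0.39,0.36,-0.13],"dr":[0,0,-0.26]},
])

```text
clock: 10.35
tcp_pos: [452.9, 94.8, 29.8]
eef_rot: [3.141, -0.001, 2.877]
ft_force: [0.2, -0.4, -0.8]
finger_gap: 0.448
```

Run:
```python
from h import *
d,K,M=get('wrist'); np.savez('w5.npz',f=d['frame'],K=K,M=M)
s=sensors.observe(); print(s['clock'],s['tcp_pos'],s['eef_rot'],s['ft_force'],s['ft_torque'],s['finger_gap'])
cv2.imwrite('pics/w5.png',cv2.resize(d['frame'][:,:,::-1],None,fx=1.25,fy=1.25,interpolation=cv2.INTER_CUBIC))
```

```text
10.4 [453.89087913  93.65343282  29.91676916] [-3.14131115e+00  1.61054826e-04  2.87516929e+00] [-0.02503934 -0.2135626  -0.13344169] [ 0.01531641 -0.01148305 -0.03394363] 0.4449642678286847
```

View pics/w5.png

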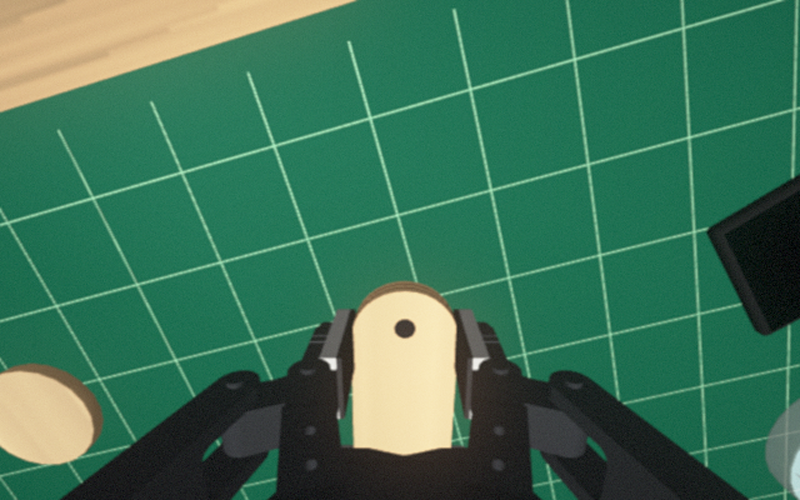

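The blank is held straight in the jaws, with the hole at (404,328). Next I check it numerically against the micrometer in the top camera.

Run:
```python
from h import *
T=np.load('top0.npz'); K,M=T['K'],T['M']
d,_,_=get('top'); f=d['frame']; s=sensors.observe(); zt=s['tcp_pos'][2]+35+10
hsv=cv2.cvtColor(f,cv2.COLOR_RGB2HSV)
ply=((hsv[...,0]>8)&(hsv[...,0]<25)&(hsv[...,1]>50)&(hsv[...,2]>120)).astype(np.uint8)*255
m=ply*0; m[150:235,255:330]=ply[150:235,255:330]
cs,_=cv2.findContours(m,cv2.RETR_EXTERNAL,cv2.CHAIN_APPROX_NONE); c=max(cs,key=cv2.contourArea)
P=np.array([onz(K,M,*p[0],zt)[:2] for p in c],np.float32); r=cv2.minAreaRect(P); print(r, cv2.boxPoints(r).tolist(),len(c))
O=np.array([623.5,45.5]);a=np.radians(-15.4);u=np.array([np.cos(a),np.sin(a)]);n=np.array([-u[1],u[0]])
b=cv2.boxPoints(r); print([((q-O)@u,(q-O)@n) for q in b])
t=s['tcp_pos'][:2]; print('tcp',(t-O)@u,(t-O)@n)
p=O-145*u; delta(*p,8,164.6)
```

```text
((519.0654907226562, 74.53376770019531), (39.06800079345703, 83.21720886230469), 73.66620635986328) [[473.64263916015625, 67.48987579345703], [553.5011596679688, 44.086463928222656], [564.4883422851562, 81.5776596069336], [484.62982177734375, 104.98107147216797]] 75
[(np.float64(-150.31633891607365), np.float64(-18.595200729297815)), (np.float64(-67.11018711467985), np.float64(-19.951403897672936)), (np.float64(-66.47351121234519), np.float64(19.111399113352874)), (np.float64(-149.679663013739), np.float64(20.467602281727995))]
tcp -175.5962959291252 0.7976777976238449
t [-0.0612, -0.0016, 0.0439] dr [-0.0006, 0.0008, 0.0014]
```

carry_out([
  {"gripper":0.2,"translation":[-0.02,-0.001,0],"dr":[0,0,0]},
  {"gripper":0.2,"translation":[-0.04,-0.001,0],"dr":[0,0,0]},
  {"gripper":0.2,"translation":[-0.06,-0.001,0.02],"dr":[0,0,0]},
  {"gripper":0.2,"translation":[-0.06,-0.001,0.04],"dr":[0,0,0]},
  {"gripper":0.2,"translation":[-0.06,-0.001,0.05],"dr":[0,0,0]},
  {"gripper":0.2,"translation":[-0.06,-0.001,0.056],"dr":[0,0,0]},
  {"gripper":0.2,"translation":[-0.06,-0.001,0.058],"dr":[0,0,0]},
  {"gripper":0.2,"translation":[-0.06,-0.001,0.06],"dr":[0,0,0]},
])

```text
clock: 11.45
tcp_pos: [483.2, 84.5, 0.1]
eef_rot: [3.141, 0.0, 2.873]
ft_force: [-0.3, 0.2, -0.3]
finger_gap: 0.444
```

carry_out([
  {"gripper":0.2,"translation":[0,0,0.001],"dr":[0,0,0]},
  {"gripper":0.2,"translation":[0,0,0.002],"dr":[0,0,0]},
  {"gripper":0.2,"translation":[0,0,0.003],"dr":[0,0,0]},
  {"gripper":0.2,"translation":[0,0,0.004],"dr":[0,0,0]},
  {"gripper":0.2,"translation":[0,0,0.005],"dr":[0,0,0]},
  {"gripper":0.2,"translation":[0,0,0.006],"dr":[0,0,0]},
  {"gripper":0.2,"translation":[0,0,0.006],"dr":[0,0,0]},
  {"gripper":0.2,"translation":[0,0,0.006],"dr":[0,0,0]},
])

```text
clock: 12.45
tcp_pos: [483.1, 84.4, -3.1]
eef_rot: [-3.142, -0.0, 2.873]
ft_force: [-0.3, 1.2, 0.1]
finger_gap: 0.444
```

carry_out([
  {"gripper":0.2,"translation":[0,0,0.001],"dr":[0,0,0]},
  {"gripper":0.2,"translation":[0,0,0.001],"dr":[0,0,0]},
  {"gripper":0.2,"translation":[0,0,0.002],"dr":[0,0,0]},
  {"gripper":0.2,"translation":[0,0,0.002],"dr":[0,0,0]},
  {"gripper":0.2,"translation":[0,0,0.003],"dr":[0,0,0]},
  {"gripper":0.2,"translation":[0,0,0.003],"dr":[0,0,0]},
  {"gripper":0.2,"translation":[0,0,0.003],"dr":[0,0,0]},
  {"gripper":0.2,"translation":[0,0,0.003],"dr":[0,0,0]},
])

```text
clock: 13.45
tcp_pos: [483.1, 84.4, -4.6]
eef_rot: [3.142, -0.0, 2.873]
ft_force: [-1.1, 0.6, 2.1]
finger_gap: 0.447
```

Run:
```python
from h import *
s=sensors.observe(); print(s['tcp_pos'],s['eef_rot'],s['ft_force'],s['ft_torque'],s['effort'])
```

```text
[483.13637331  84.37225612  -4.57442972] [ 3.14158171e+00 -1.85642776e-06  2.87260576e+00] [-1.09728359  0.60754214  2.09919756] [0.04351506 0.06790464 0.01216464] [-2.73135798e-01 -4.42463565e+01  2.64438772e+01 -3.31860362e-01
 -1.10707891e-01  4.79307302e-03]
```

carry_out([
  {"gripper":0.2,"translation":[-0.01,0,-0.0004],"dr":[0,0,0]},
  {"gripper":0.2,"translation":[-0.025,0,-0.0004],"dr":[0,0,0]},
  {"gripper":0.2,"translation":[-0.04,0,-0.0004],"dr":[0,0,0]},
  {"gripper":0.2,"translation":[-0.055,0,-0.0004],"dr":[0,0,0]},
  {"gripper":0.2,"translation":[-0.07,0,-0.0004],"dr":[0,0,0]},
  {"gripper":0.2,"translation":[-0.085,0,-0.0004],"dr":[0,0,0]},
  {"gripper":0.2,"translation":[-0.1,0,-0.0004],"dr":[0,0,0]},
  {"gripper":0.2,"translation":[-0.11,0,-0.0004],"dr":[0,0,0]},
])

```text
clock: 14.45
tcp_pos: [535.7, 70.0, -4.1]
eef_rot: [3.141, -0.002, 2.873]
ft_force: [-7.8, 2.2, 11.1]
finger_gap: 0.445
```

carry_out([
  {"gripper":0.2,"translation":[-0.002,0,0],"dr":[0,0,0]},
  {"gripper":0.2,"translation":[-0.004,0,0],"dr":[0,0,0]},
  {"gripper":0.2,"translation":[-0.006,0,0],"dr":[0,0,0]},
  {"gripper":0.2,"translation":[-0.008,0,0],"dr":[0,0,0]},
  {"gripper":0.2,"translation":[-0.01,0,0],"dr":[0,0,0]},
  {"gripper":0.2,"translation":[-0.01,0,0],"dr":[0,0,0]},
  {"gripper":0.2,"translation":[-0.01,0,0],"dr":[0,0,0]},
  {"gripper":0.2,"translation":[-0.01,0,0],"dr":[0,0,0]},
])

```text
clock: 15.45
tcp_pos: [539.8, 68.9, -3.9]
eef_rot: [3.141, -0.002, 2.873]
ft_force: [-8.8, 2.3, 13.9]
finger_gap: 0.447
```

```bash
cat > st.py <<'E'
from h import *
s=sensors.observe(); O=np.array([623.5,45.5]);a=np.radians(-15.4);u=np.array([np.cos(a),np.sin(a)]);n=np.array([-u[1],u[0]])
t=s['tcp_pos'][:2]-O; F=s['ft_force'][:2]; print(s['clock'],'tcp xy mic',t@u,t@n,'z',s['tcp_pos'][2],'rot',s['eef_rot'].round(4),'F',F@u,F@n,s['ft_force'][2],'T',s['ft_torque'].round(3),s['finger_gap'],'q6',s['q'][5])
E
python3 st.py
```

```text
15.45 tcp xy mic -86.91048232014329 0.3559636898917898 z -3.873369463344725 rot [ 3.141e+00 -2.300e-03  2.873e+00] F -9.113343752793952 -0.17306730440475473 13.873519024570378 T [ 0.413  1.533 -0.005] 0.44728215677633537 q6 0.39463303060504346
```

carry_out([
  {"gripper":0.2,"translation":[0,0,-0.001],"dr":[0,0,0]},
  {"gripper":0.2,"translation":[0,0,-0.0015],"dr":[0,0,0]},
  {"gripper":0.2,"translation":[-0.002,0,-0.0015],"dr":[0,0,0]},
  {"gripper":0.2,"translation":[-0.004,0,-0.0015],"dr":[0,0,0]},
  {"gripper":0.2,"translation":[-0.006,0,-0.0015],"dr":[0,0,0]},
  {"gripper":0.2,"translation":[-0.007,0,-0.0015],"dr":[0,0,0]},
  {"gripper":0.2,"translation":[-0.008,0,-0.0015],"dr":[0,0,0]},
  {"gripper":0.2,"translation":[-0.008,0,-0.0015],"dr":[0,0,0]},
])

```text
clock: 16.45
tcp_pos: [544.4, 67.6, -3.4]
eef_rot: [3.141, -0.001, 2.873]
ft_force: [-4.8, 1.4, 8.4]
finger_gap: 0.449
```

```bash
python3 st.py
```

```text
16.45 tcp xy mic -82.15152145704795 0.2678974761156073 z -3.3585345080320366 rot [ 3.1412e+00 -1.3000e-03  2.8727e+00] F -5.02791811960203 0.09378147988508927 8.416773759999538 T [ 0.291  0.995 -0.039] 0.4493444156004236 q6 0.3918156792751967
```

carry_out([
  {"gripper":0.2,"translation":[0,0,-0.001],"dr":[0,0,0]},
  {"gripper":0.2,"translation":[-0.001,0,-0.0015],"dr":[0,0,0]},
  {"gripper":0.2,"translation":[-0.002,0,-0.0015],"dr":[0,0,0]},
  {"gripper":0.2,"translation":[-0.003,0,-0.0015],"dr":[0,0,0]},
  {"gripper":0.2,"translation":[-0.004,0,-0.0015],"dr":[0,0,0]},
  {"gripper":0.2,"translation":[-0.005,0,-0.0015],"dr":[0,0,0]},
  {"gripper":0.2,"translation":[-0.005,0,-0.0015],"dr":[0,0,0]},
  {"gripper":0.2,"translation":[-0.005,0,-0.0015],"dr":[0,0,0]},
])

```text
clock: 17.45
tcp_pos: [545.8, 67.0, -3.1]
eef_rot: [3.142, -0.002, 2.873]
ft_force: [-6.8, 2.6, 6.5]
finger_gap: 0.448
```

```bash
python3 st.py
```

```text
17.45 tcp xy mic -80.61029651782476 0.10575023621393934 z -3.0531982437248946 rot [ 3.1415e+00 -2.4000e-03  2.8728e+00] F -7.20507897943875 0.728057778188864 6.497604812836487 T [0.393 1.243 0.027] 0.44791850291506496 q6 0.3902745660872385
```

carry_out([
  {"gripper":0.2,"translation":[-0.001,0,0],"dr":[0,0,0]},
  {"gripper":0.2,"translation":[-0.002,0,0],"dr":[0,0,0]},
  {"gripper":0.2,"translation":[-0.003,0,0],"dr":[0,0,0]},
  {"gripper":0.2,"translation":[-0.003,0,0],"dr":[0,0,0]},
  {"gripper":0.2,"translation":[-0.003,0,0],"dr":[0,0,0]},
  {"gripper":0.2,"translation":[-0.003,0,0],"dr":[0,0,0]},
  {"gripper":0.2,"translation":[-0.003,0,0],"dr":[0,0,0]},
  {"gripper":0.2,"translation":[-0.003,0,0],"dr":[0,0,0]},
])

```text
clock: 18.45
tcp_pos: [545.8, 67.0, -3.1]
eef_rot: [3.141, -0.005, 2.873]
ft_force: [-10.4, 3.2, 11.0]
finger_gap: 0.44
```

```bash
python3 st.py
```

```text
18.45 tcp xy mic -80.67424608622994 0.1208695202279641 z -3.0808659164341043 rot [ 3.1413 -0.0049  2.8732] F -10.910379997096658 0.2856371454796014 11.016606732623613 T [0.618 2.06  0.004] 0.43951506827008613 q6 0.3892638760385519
```

carry_out([
  {"gripper":0.5,"translation":[0,0,0],"dr":[0,0,0]},
  {"gripper":0.6,"translation":[0,0,0],"dr":[0,0,0]},
  {"gripper":0.65,"translation":[0,0,0],"dr":[0,0,0]},
  {"gripper":0.65,"translation":[0,0,0],"dr":[0,0,0]},
  {"gripper":0.65,"translation":[0,0,-0.02],"dr":[0,0,0]},
  {"gripper":0.65,"translation":[0,0,-0.06],"dr":[0,0,0]},
  {"gripper":0.65,"translation":[0,0,-0.12],"dr":[0,0,0]},
  {"gripper":0.65,"translation":[0,0,-0.18],"dr":[0,0,0]},
])

```text
clock: 19.45
tcp_pos: [548.8, 66.3, 88.6]
eef_rot: [3.142, 0.0, 2.873]
ft_force: [0.2, -0.1, 0.8]
finger_gap: 0.649
```

```bash
python3 st.py
python3 - <<'E'
from h import *
d,K,M=get('wrist'); f=d['frame']; hsv=cv2.cvtColor(f,cv2.COLOR_RGB2HSV)
ply=((hsv[...,0]>8)&(hsv[...,0]<25)&(hsv[...,1]>50)&(hsv[...,2]>120)).astype(np.uint8)*255
np.savez('w6.npz',f=f,K=K,M=M); m=ply.copy(); m[:100]=0; m[:,:230]=0; m[:,420:]=0
cs,_=cv2.findContours(m,cv2.RETR_EXTERNAL,cv2.CHAIN_APPROX_NONE); c=max(cs,key=cv2.contourArea); print(cv2.boundingRect(c))
P=np.array([onz(K,M,*p[0],42)[:2] for p in c],np.float32)
O=np.array([623.5,45.5]);a=np.radians(-15.4);u=np.array([np.cos(a),np.sin(a)]);n=np.array([-u[1],u[0]])
X=(P-O)@u;Y=(P-O)@n; print('tip x',X.min())
for x in range(-95,-55,5):
  k=abs(X-x)<1.5
  if k.any(): print(x,Y[k].min().round(1),Y[k].max().round(1))
cv2.imwrite('pics/w6.png',f[:,:,::-1])
E
```

```text
19.45 tcp xy mic -77.5664485335835 0.16267607752009888 z 88.6187495881533 rot [3.1415e+00 4.0000e-04 2.8726e+00] F 0.23078157829004403 -0.05734411401461986 0.8047478681984598 T [-0.01  -0.017  0.012] 0.6487049648515611 q6 0.3892262689016358
(296, 178, 55, 135)
tip x -102.23912956464483
-95 -15.9 16.2
-90 -18.3 18.5
-85 -19.1 19.3
-80 -19.2 19.5
-75 -20.1 20.3
-70 -20.2 19.7
-65 -19.6 19.1
-60 -19.7 19.2
```

The blank lies central (y −20 to +20) and straight. I'll press gently on its round end with shut fingers to confirm that it is fully home against the stop.

carry_out([
  {"gripper":0.3,"translation":[0.05,0,0],"dr":[0,0,0]},
  {"gripper":0,"translation":[0.11,0,0],"dr":[0,0,0]},
  {"gripper":0,"translation":[0.11,0,0.04],"dr":[0,0,0]},
  {"gripper":0,"translation":[0.11,0,0.08],"dr":[0,0,0]},
  {"gripper":0,"translation":[0.11,0,0.12],"dr":[0,0,0]},
  {"gripper":0,"translation":[0.11,0,0.15],"dr":[0,0,0]},
  {"gripper":0,"translation":[0.11,0,0.171],"dr":[0,0,0]},
  {"gripper":0,"translation":[0.11,0,0.171],"dr":[0,0,0]},
])

```text
clock: 20.5
tcp_pos: [495.2, 80.8, 1.1]
eef_rot: [-3.141, -0.001, 2.873]
ft_force: [-0.6, 0.9, -0.2]
finger_gap: -0.005
```

carry_out([
  {"gripper":0,"translation":[-0.01,0,0],"dr":[0,0,0]},
  {"gripper":0,"translation":[-0.02,0,0],"dr":[0,0,0]},
  {"gripper":0,"translation":[-0.024,0,0],"dr":[0,0,0]},
  {"gripper":0,"translation":[-0.027,0,0],"dr":[0,0,0]},
  {"gripper":0,"translation":[-0.03,0,0],"dr":[0,0,0]},
  {"gripper":0,"translation":[-0.032,0,0],"dr":[0,0,0]},
  {"gripper":0,"translation":[-0.034,0,0],"dr":[0,0,0]},
  {"gripper":0,"translation":[-0.034,0,0],"dr":[0,0,0]},
])

```text
clock: 21.5
tcp_pos: [512.1, 76.4, 1.6]
eef_rot: [-3.142, 0.0, 2.873]
ft_force: [-0.4, 0.2, 0.2]
finger_gap: -0.001
```

```bash
python3 st.py
```

```text
21.5 tcp xy mic -115.58417175130931 0.19430815395396783 z 1.5902335442810474 rot [-3.1416e+00  1.0000e-04  2.8725e+00] F -0.4770898540319066 0.0821852665701221 0.17903486525520582 T [ 0.042  0.031 -0.03 ] -0.0012506966141638896 q6 0.4171319048367587
```

carry_out([
  {"gripper":0,"translation":[-0.002,0,0],"dr":[0,0,0]},
  {"gripper":0,"translation":[-0.004,0,0],"dr":[0,0,0]},
  {"gripper":0,"translation":[-0.006,0,0],"dr":[0,0,0]},
  {"gripper":0,"translation":[-0.007,0,0],"dr":[0,0,0]},
  {"gripper":0,"translation":[-0.008,0,0],"dr":[0,0,0]},
  {"gripper":0,"translation":[-0.009,0,0],"dr":[0,0,0]},
  {"gripper":0,"translation":[-0.009,0,0],"dr":[0,0,0]},
  {"gripper":0,"translation":[-0.009,0,0],"dr":[0,0,0]},
])

```text
clock: 22.5
tcp_pos: [515.3, 75.4, 1.4]
eef_rot: [-3.142, -0.002, 2.873]
ft_force: [-5.0, 1.1, 3.2]
finger_gap: -0.003
```

```bash
python3 st.py
```

```text
22.5 tcp xy mic -112.26280012136228 0.10007007733636009 z 1.4028555834020295 rot [-3.1416e+00 -1.8000e-03  2.8728e+00] F -5.15608082716377 -0.27384370105627565 3.2103983155415707 T [0.384 1.059 0.063] -0.0031226328977366647 q6 0.4135958960173266
```

The round end meets about 5 N after about 1 mm of travel, so the blank is home. I'll back off, rise and go over the knob, unwinding the wrist on the way.

carry_out([
  {"gripper":0,"translation":[0.02,0,0],"dr":[0,0,0]},
  {"gripper":0,"translation":[0.05,0,0],"dr":[0,0,0]},
  {"gripper":0.3,"translation":[0.05,0,-0.06],"dr":[0,0,0]},
  {"gripper":0.65,"translation":[0.05,0,-0.15],"dr":[0,0,0]},
  {"gripper":0.65,"translation":[0.05,0,-0.25],"dr":[0,0,0]},
  {"gripper":0.65,"translation":[0.05,0,-0.33],"dr":[0,0,0]},
  {"gripper":0.65,"translation":[0.05,0,-0.34],"dr":[0,0,0]},
  {"gripper":0.65,"translation":[0.05,0,-0.34],"dr":[0,0,0]},
])

```text
clock: 23.5
tcp_pos: [491.9, 81.9, 171.4]
eef_rot: [3.142, 0.001, 2.873]
ft_force: [-0.4, -0.5, 0.2]
finger_gap: 0.651
```

```bash
python3 st.py
python3 - <<'E'
from h import *
delta(623.5,45.5,170,164.6)
T=np.load('top0.npz'); K,M=T['K'],T['M']
d,_,_=get('top'); f=d['frame']; 
hsv=cv2.cvtColor(f,cv2.COLOR_RGB2HSV)
ply=((hsv[...,0]>8)&(hsv[...,0]<25)&(hsv[...,1]>50)&(hsv[...,2]>120)).astype(np.uint8)*255
m=ply*0; m[150:235,255:330]=ply[150:235,255:330]
cs,_=cv2.findContours(m,cv2.RETR_EXTERNAL,cv2.CHAIN_APPROX_NONE)
O=np.array([623.5,45.5]);a=np.radians(-15.4);u=np.array([np.cos(a),np.sin(a)]);n=np.array([-u[1],u[0]])
for c in cs:
  P=np.array([onz(K,M,*p[0],42)[:2] for p in c])-O; print(len(c),(P@u).min(),(P@u).max(),(P@n).min(),(P@n).max())
E
```

```text
23.5 tcp xy mic -136.50811720578986 0.17742439084468462 z 171.4320844498624 rot [3.1415e+00 6.0000e-04 2.8727e+00] F -0.29270572966193803 -0.5678570610795236 0.17667552534702857 T [-0.03   0.021 -0.045] 0.6507938160211004 q6 0.4339863395502397
t [-0.273, -0.0003, 0.003] dr [0.0001, 0.0011, -0.0001]
99 -96.48756935985935 28.485282298648624 -21.56893530440817 19.888507221690592
```

carry_out([
  {"gripper":0.65,"translation":[-0.05,0,0],"dr":[0,0,-0.15]},
  {"gripper":0.65,"translation":[-0.1,0,0],"dr":[0,0,-0.3]},
  {"gripper":0.65,"translation":[-0.15,0,0],"dr":[0,0,-0.45]},
  {"gripper":0.65,"translation":[-0.2,0,0],"dr":[0,0,-0.6]},
  {"gripper":0.65,"translation":[-0.24,0,0],"dr":[0,0,-0.75]},
  {"gripper":0.65,"translation":[-0.273,0,0],"dr":[0,0,-0.9]},
  {"gripper":0.65,"translation":[-0.273,0,0],"dr":[0,0,-1]},
  {"gripper":0.65,"translation":[-0.273,0,0],"dr":[0,0,-1]},
])

```text
clock: 24.55
tcp_pos: [622.7, 45.4, 169.4]
eef_rot: [3.141, -0.003, -2.888]
ft_force: [0.0, -0.0, -0.3]
finger_gap: 0.652
```

carry_out([
  {"gripper":0.65,"translation":[0,0,0],"dr":[0,0,-0.15]},
  {"gripper":0.65,"translation":[0,0,0],"dr":[0,0,-0.3]},
  {"gripper":0.65,"translation":[0,0,0],"dr":[0,0,-0.45]},
  {"gripper":0.65,"translation":[0,0,0],"dr":[0,0,-0.6]},
  {"gripper":0.65,"translation":[0,0,0],"dr":[0,0,-0.75]},
  {"gripper":0.65,"translation":[0,0,0],"dr":[0,0,-0.9]},
  {"gripper":0.65,"translation":[0,0,0],"dr":[0,0,-1]},
  {"gripper":0.65,"translation":[0,0,0],"dr":[0,0,-1]},
])

```text
clock: 25.55
tcp_pos: [623.1, 45.7, 170.7]
eef_rot: [3.141, -0.001, -2.365]
ft_force: [-0.3, -0.6, 0.4]
finger_gap: 0.648
```

carry_out([
  {"gripper":0.65,"translation":[0,0,0],"dr":[0,0,-0.15]},
  {"gripper":0.65,"translation":[0,0,0],"dr":[0,0,-0.3]},
  {"gripper":0.65,"translation":[0,0,0],"dr":[0,0,-0.45]},
  {"gripper":0.65,"translation":[0,0,0],"dr":[0,0,-0.6]},
  {"gripper":0.65,"translation":[0,0,0],"dr":[0,0,-0.75]},
  {"gripper":0.65,"translation":[0,0,0],"dr":[0,0,-0.9]},
  {"gripper":0.65,"translation":[0,0,0],"dr":[0,0,-1]},
  {"gripper":0.65,"translation":[0,0,0],"dr":[0,0,-1]},
])

```text
clock: 26.55
tcp_pos: [623.4, 45.6, 171.1]
eef_rot: [3.141, -0.0, -1.842]
ft_force: [-0.3, -0.7, -0.4]
finger_gap: 0.652
```

carry_out([
  {"gripper":0.65,"translation":[0,0,0],"dr":[0,0,-0.15]},
  {"gripper":0.65,"translation":[0,0,0],"dr":[0,0,-0.3]},
  {"gripper":0.65,"translation":[0,0,0],"dr":[0,0,-0.45]},
  {"gripper":0.65,"translation":[0,0,0],"dr":[0,0,-0.6]},
  {"gripper":0.65,"translation":[0,0,0],"dr":[0,0,-0.75]},
  {"gripper":0.65,"translation":[0,0,0],"dr":[0,0,-0.9]},
  {"gripper":0.65,"translation":[0,0,0],"dr":[0,0,-1]},
  {"gripper":0.65,"translation":[0,0,0],"dr":[0,0,-1]},
])

```text
clock: 27.55
tcp_pos: [623.7, 45.6, 171.4]
eef_rot: [3.141, 0.0, -1.318]
ft_force: [0.7, -0.4, -0.2]
finger_gap: 0.654
```

carry_out([
  {"gripper":0.65,"translation":[0,0,0],"dr":[0,0,-0.15]},
  {"gripper":0.65,"translation":[0,0,0],"dr":[0,0,-0.3]},
  {"gripper":0.65,"translation":[0,0,0],"dr":[0,0,-0.45]},
  {"gripper":0.65,"translation":[0,0,0],"dr":[0,0,-0.6]},
  {"gripper":0.65,"translation":[0,0,0],"dr":[0,0,-0.75]},
  {"gripper":0.65,"translation":[0,0,0],"dr":[0,0,-0.9]},
  {"gripper":0.65,"translation":[0,0,0],"dr":[0,0,-1]},
  {"gripper":0.65,"translation":[0,0,0],"dr":[0,0,-1]},
])

```text
clock: 28.55
tcp_pos: [623.8, 45.6, 171.5]
eef_rot: [3.141, 0.0, -0.795]
ft_force: [-0.8, 0.0, 0.8]
finger_gap: 0.65
```

carry_out([
  {"gripper":0.65,"translation":[0,0,0],"dr":[0,0,-0.15]},
  {"gripper":0.65,"translation":[0,0,0],"dr":[0,0,-0.3]},
  {"gripper":0.65,"translation":[0,0,0],"dr":[0,0,-0.45]},
  {"gripper":0.65,"translation":[0,0,0],"dr":[0,0,-0.6]},
  {"gripper":0.65,"translation":[0,0,0],"dr":[0,0,-0.75]},
  {"gripper":0.65,"translation":[0,0,0],"dr":[0,0,-0.9]},
  {"gripper":0.65,"translation":[0,0,0],"dr":[0,0,-1]},
  {"gripper":0.65,"translation":[0,0,0],"dr":[0,0,-1]},
])

```text
clock: 29.55
tcp_pos: [623.8, 45.6, 171.5]
eef_rot: [3.142, 0.0, -0.271]
ft_force: [-0.3, -0.3, -0.4]
finger_gap: 0.647
```

```bash
python3 st.py
python3 - <<'E'
from h import *
delta(623.5,45.5,120)
d,K,M=get('wrist'); print(proj(K,M,np.array([623.5,45.5,177]))); np.savez('w7.npz',f=d['frame'],K=K,M=M)
cv2.imwrite('pics/w7.png',cv2.resize(d['frame'][:,:,::-1],None,fx=1.25,fy=1.25,interpolation=cv2.INTER_CUBIC))
E
```

```text
29.55 tcp xy mic 0.30888812631849694 0.16150323061977254 z 171.49986250556972 rot [ 3.1415e+00  1.0000e-04 -2.7130e-01] F -0.2254278293039668 -0.3653197349535612 -0.4405809756777124 T [ 0.024 -0.007 -0.037] 0.6472424241389638 q6 -2.7973756902591354
t [-0.0006, 0.0003, 0.103]
[323.53470209 239.14562518]
```

View pics/w7.png

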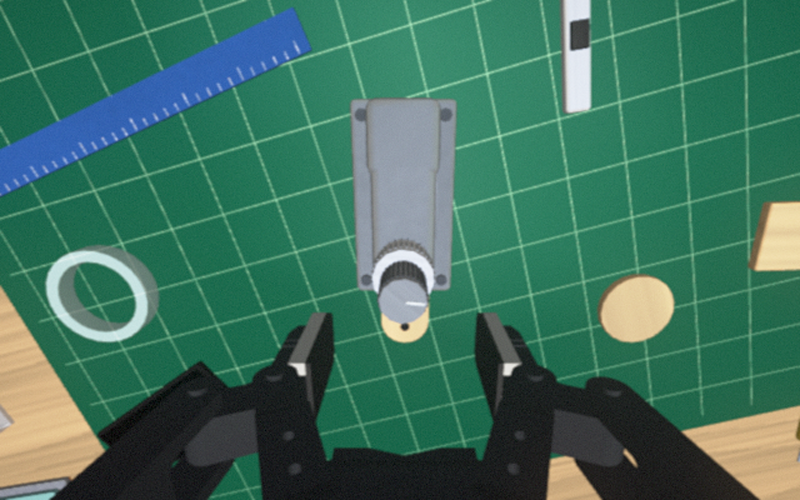

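The knob top is at (404,299), which matches the prediction to within 1 px. The blank's holed end shows centrally in front. I'll go down and grip the knob.

carry_out([
  {"gripper":0.65,"translation":[0,0,0.03],"dr":[0,0,0]},
  {"gripper":0.65,"translation":[0,0,0.06],"dr":[0,0,0]},
  {"gripper":0.65,"translation":[0,0,0.09],"dr":[0,0,0]},
  {"gripper":0.6,"translation":[0,0,0.103],"dr":[0,0,0]},
  {"gripper":0.5,"translation":[0,0,0.103],"dr":[0,0,0]},
  {"gripper":0.35,"translation":[0,0,0.103],"dr":[0,0,0]},
  {"gripper":0.1,"translation":[0,0,0.103],"dr":[0,0,0]},
  {"gripper":0.1,"translation":[0,0,0.103],"dr":[0,0,0]},
])

```text
clock: 30.6
tcp_pos: [624.6, 46.0, 121.0]
eef_rot: [-3.14, -0.001, -0.269]
ft_force: [0.2, 2.4, 4.3]
finger_gap: 0.249
```

```bash
python3 st.py
python3 - <<'E'
from h import *
d,K,M=get('wrist'); np.savez('w8.npz',f=d['frame'],K=K,M=M)
cv2.imwrite('pics/w8.png',cv2.resize(d['frame'][150:330,220:430,::-1],None,fx=3.5,fy=3.3,interpolation=cv2.INTER_CUBIC))
E
```

```text
30.6 tcp xy mic 0.8893355308008518 0.7799552776922829 z 121.04422487649957 rot [-3.1404e+00 -1.4000e-03 -2.6880e-01] F -0.4150495337246578 2.360870159400335 4.322989502238573 T [ 0.399  0.063 -0.04 ] 0.24916287431031475 q6 -2.79960637660814
```

Gripped on the knob: gap 0.25, where the thimble would give about 0.37. Now turning clockwise.

carry_out([
  {"gripper":0.1,"translation":[0,0,0],"dr":[0,0,0.12]},
  {"gripper":0.1,"translation":[0,0,0],"dr":[0,0,0.25]},
  {"gripper":0.1,"translation":[0,0,0],"dr":[0,0,0.38]},
  {"gripper":0.1,"translation":[0,0,0],"dr":[0,0,0.5]},
  {"gripper":0.1,"translation":[0,0,0],"dr":[0,0,0.62]},
  {"gripper":0.1,"translation":[0,0,0],"dr":[0,0,0.75]},
  {"gripper":0.1,"translation":[0,0,0],"dr":[0,0,0.88]},
  {"gripper":0.1,"translation":[0,0,0],"dr":[0,0,1]},
])

```text
clock: 31.65
tcp_pos: [624.1, 45.1, 121.0]
eef_rot: [-3.142, -0.001, -0.795]
ft_force: [-1.8, -0.2, 5.0]
finger_gap: 0.248
```

```bash
cat > kn.py <<'E'
import sys
exec(open('st.py').read()); print('effort6',s['effort'][5])
d,K,M=get('wrist'); np.savez(sys.argv[1],f=d['frame'],K=K,M=M)
E
python3 kn.py k1.npz
```

```text
31.65 tcp xy mic 0.6463494985093393 -0.20043131153396057 z 121.03005469387746 rot [-3.1416e+00 -1.2000e-03 -7.9470e-01] F -1.660212682642098 -0.6382075074051503 4.9605052992249385 T [-0.132  0.498  0.07 ] 0.2475264041419525 q6 -2.2741624551931907
effort6 -0.42434913106262684
```

```bash
cat > ln.py <<'E'
import sys
from h import *
for n in sys.argv[1:]:
    T=np.load(n); f,K,M=T['f'],T['K'],T['M']; c=proj(K,M,np.array([623.5,45.5,177])); u,v=c.round().astype(int)
    g=f[v-14:v+15,u-20:u+21].min(axis=2).astype(int); ys,xs=np.where(g>205)
    P=np.array([onz(K,M,x+u-20,y+v-14,177)[:2]-[623.5,45.5] for x,y in zip(xs,ys)])
    if len(P): 
        P=P[np.hypot(*P.T)<11]; m=P.mean(0); d=np.linalg.svd(P-m)[2][0]; d*=np.sign(d@m)
        print(n,c.round(1),len(P),m.round(1),'line angle world',np.degrees(np.arctan2(d[1],d[0])).round(1),'mean ang',np.degrees(np.arctan2(m[1],m[0])).round(1))
    else: print(n,c,g.max())
E
python3 ln.py w7.npz w8.npz k1.npz
```

```text
w7.npz [323.5 239.1] 32 [-3.6 -4.3] line angle world -110.9 mean ang -129.4
w8.npz [324.9 288.1] 50 [-3.5 -3.9] line angle world -112.1 mean ang -131.5
k1.npz [323.4 287.7] 47 [-5.4 -1.8] line angle world -142.5 mean ang -161.4
```

carry_out([
  {"gripper":0.1,"translation":[0,0,0],"dr":[0,0,0.12]},
  {"gripper":0.1,"translation":[0,0,0],"dr":[0,0,0.25]},
  {"gripper":0.1,"translation":[0,0,0],"dr":[0,0,0.38]},
  {"gripper":0.1,"translation":[0,0,0],"dr":[0,0,0.5]},
  {"gripper":0.1,"translation":[0,0,0],"dr":[0,0,0.62]},
  {"gripper":0.1,"translation":[0,0,0],"dr":[0,0,0.75]},
  {"gripper":0.1,"translation":[0,0,0],"dr":[0,0,0.88]},
  {"gripper":0.1,"translation":[0,0,0],"dr":[0,0,1]},
])

```text
clock: 32.7
tcp_pos: [623.2, 44.6, 121.0]
eef_rot: [3.141, -0.001, -1.319]
ft_force: [-4.5, -0.9, 7.6]
finger_gap: 0.254
```

```bash
python3 kn.py k2.npz; python3 ln.py k2.npz
```

```text
32.7 tcp xy mic -0.10331206212270001 -0.916693217302494 z 120.97608190601835 rot [ 3.1405e+00 -1.5000e-03 -1.3186e+00] F -4.133952985056674 -2.036630849434362 7.645002936044274 T [-0.351  1.067  0.055] 0.2536354836204583 q6 -1.7505702250721733
effort6 -0.41809050366282463
k2.npz [321.8 288. ] 40 [-6.1  0.7] line angle world -172.2 mean ang 173.2
```

carry_out([
  {"gripper":0.1,"translation":[0,0,0],"dr":[0,0,0.12]},
  {"gripper":0.1,"translation":[0,0,0],"dr":[0,0,0.25]},
  {"gripper":0.1,"translation":[0,0,0],"dr":[0,0,0.38]},
  {"gripper":0.1,"translation":[0,0,0],"dr":[0,0,0.5]},
  {"gripper":0.1,"translation":[0,0,0],"dr":[0,0,0.62]},
  {"gripper":0.1,"translation":[0,0,0],"dr":[0,0,0.75]},
  {"gripper":0.1,"translation":[0,0,0],"dr":[0,0,0.88]},
  {"gripper":0.1,"translation":[0,0,0],"dr":[0,0,1]},
])

```text
clock: 33.75
tcp_pos: [622.2, 44.7, 121.0]
eef_rot: [3.14, -0.002, -1.842]
ft_force: [-7.3, -1.0, 10.9]
finger_gap: 0.252
```

```bash
python3 kn.py k3.npz; python3 ln.py k3.npz
```

```text
33.75 tcp xy mic -1.085355260750676 -1.0926024871358488 z 120.9584523866894 rot [ 3.1398e+00 -2.0000e-03 -1.8421e+00] F -6.7609527377415235 -2.946498909798458 10.92563506747074 T [-0.248  1.713  0.075] 0.25210279004139974 q6 -1.2269637737688548
effort6 -0.41420060209929943
k3.npz [320.6 288.8] 34 [-5.4  3.2] line angle world 158.6 mean ang 149.2
```

carry_out([
  {"gripper":0.1,"translation":[0,0,0],"dr":[0,0,0.12]},
  {"gripper":0.1,"translation":[0,0,0],"dr":[0,0,0.25]},
  {"gripper":0.1,"translation":[0,0,0],"dr":[0,0,0.38]},
  {"gripper":0.1,"translation":[0,0,0],"dr":[0,0,0.5]},
  {"gripper":0.1,"translation":[0,0,0],"dr":[0,0,0.62]},
  {"gripper":0.1,"translation":[0,0,0],"dr":[0,0,0.75]},
  {"gripper":0.1,"translation":[0,0,0],"dr":[0,0,0.88]},
  {"gripper":0.1,"translation":[0,0,0],"dr":[0,0,1]},
])

```text
clock: 34.8
tcp_pos: [621.3, 45.3, 120.9]
eef_rot: [3.139, -0.003, -2.365]
ft_force: [-9.5, -0.6, 11.4]
finger_gap: 0.253
```

```bash
python3 kn.py k4.npz; python3 ln.py k4.npz
```

```text
34.8 tcp xy mic -2.046044383903046 -0.8137570747517062 z 120.90517572508797 rot [ 3.1394e+00 -2.9000e-03 -2.3654e+00] F -9.036871386590226 -3.1225249790442215 11.399064307430656 T [0.077 2.158 0.107] 0.2534101543131879 q6 -0.7034041934169794
effort6 -0.4139803536236286
k4.npz [320.  290.2] 31 [-3.9  5.1] line angle world 129.3 mean ang 127.3
```

carry_out([
  {"gripper":0.1,"translation":[0.0005,0.001,0],"dr":[0,0,0.12]},
  {"gripper":0.1,"translation":[0.0015,0.0026,0],"dr":[0,0,0.25]},
  {"gripper":0.1,"translation":[0.0015,0.0026,0],"dr":[0,0,0.38]},
  {"gripper":0.1,"translation":[0.0015,0.0026,0],"dr":[0,0,0.5]},
  {"gripper":0.1,"translation":[0.0015,0.0026,0],"dr":[0,0,0.62]},
  {"gripper":0.1,"translation":[0.0015,0.0026,0],"dr":[0,0,0.75]},
  {"gripper":0.1,"translation":[0.0015,0.0026,0],"dr":[0,0,0.88]},
  {"gripper":0.1,"translation":[0.0015,0.0026,0],"dr":[0,0,1]},
])

```text
clock: 35.85
tcp_pos: [620.8, 46.1, 121.0]
eef_rot: [3.141, -0.002, -2.889]
ft_force: [-7.0, 2.0, 10.0]
finger_gap: 0.259
```

```bash
python3 kn.py k5.npz; python3 ln.py k5.npz
```

```text
35.85 tcp xy mic -2.7966841161309235 -0.10834718153057273 z 120.95190718315102 rot [ 3.1407e+00 -2.0000e-03 -2.8886e+00] F -7.26938082921158 0.07740680498925472 9.990754553606221 T [0.331 1.613 0.117] 0.2589158639904459 q6 -0.17907868674137628
effort6 -0.37179202772676945
k5.npz [320.1 291.9] 32 [-1.6  6. ] line angle world 99.1 mean ang 105.2
```

```bash
cat > av.py <<'E'
from h import *
F=[];T=[]
for i in range(10):
    s=sensors.observe(); F.append(s['ft_force']);T.append(s['ft_torque']); optics.get_image('wrist')
print(s['clock'],np.mean(F,0).round(2),np.mean(T,0).round(4),np.std(T,0).round(4))
E
python3 av.py
python3 - <<'E'
from h import *
# compare tool-frame images of the knob/thimble zone between successive steps
I=[np.load(n)['f'].astype(np.float32).mean(2) for n in('w8.npz','k1.npz','k2.npz','k3.npz','k4.npz','k5.npz')]
a=[cv2.resize(np.load('k%d.npz'%i)['f'][225:310,285:365,::-1],None,fx=3,fy=3,interpolation=cv2.INTER_CUBIC) for i in (1,2,3,4,5)]
cv2.imwrite('pics/strip.png',np.vstack([np.hstack(a[:3]),np.hstack(a[3:]+[a[0]*0])]))
E
```

```text
36.35 [-7.26  1.11  9.99] [ 0.2918  1.5355 -0.0067] [0.0305 0.0248 0.0259]
```

View pics/strip.png

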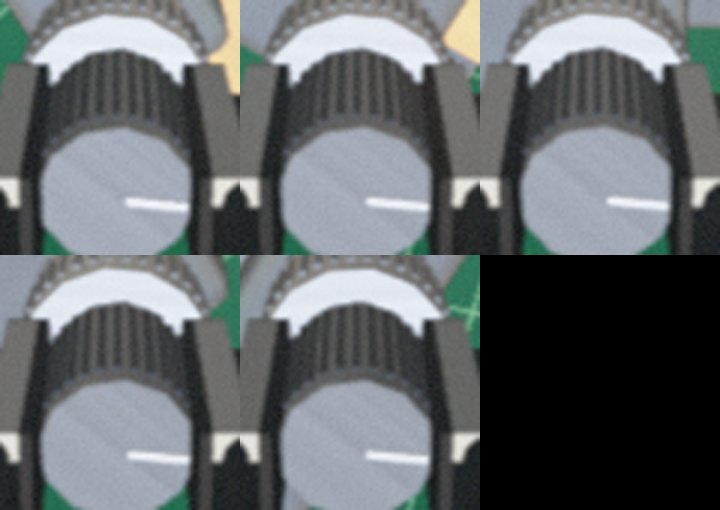

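The white knob line stays fixed in the tool frame (at about (155,205) in each tile), so the knob follows the gripper with no pad slip. I'll use the thimble's knurl phase in the tool frame to detect ratchet slip, with a step that doesn't alias.

carry_out([
  {"gripper":0.1,"translation":[0,0,0],"dr":[0,0,0.11]},
  {"gripper":0.1,"translation":[0,0,0],"dr":[0,0,0.22]},
  {"gripper":0.1,"translation":[0,0,0],"dr":[0,0,0.33]},
  {"gripper":0.1,"translation":[0,0,0],"dr":[0,0,0.44]},
  {"gripper":0.1,"translation":[0,0,0],"dr":[0,0,0.55]},
  {"gripper":0.1,"translation":[0,0,0],"dr":[0,0,0.66]},
  {"gripper":0.1,"translation":[0,0,0],"dr":[0,0,0.77]},
  {"gripper":0.1,"translation":[0,0,0],"dr":[0,0,0.88]},
])

```text
clock: 37.4
tcp_pos: [620.8, 47.0, 121.0]
eef_rot: [3.14, -0.002, 2.934]
ft_force: [-8.2, 3.9, 10.1]
finger_gap: 0.255
```

```bash
python3 kn.py k6.npz; python3 ln.py k6.npz
cat > knurl.py <<'E'
import sys
from h import *
up=8
def prep(n):
    g=cv2.cvtColor(np.load(n)['f'],cv2.COLOR_RGB2GRAY).astype(np.float32); return g
ref=prep('k1.npz'); kb=(slice(245,300),slice(300,347)); win=cv2.createHanningWindow((47,55),cv2.CV_32F)
out=[]
for n in sys.argv[1:]:
    g=prep(n); (dx,dy),r=cv2.phaseCorrelate(ref[kb],g[kb],win)
    w=cv2.warpAffine(g,np.float32([[1,0,-dx],[0,1,-dy]]),(640,400),flags=cv2.INTER_CUBIC)
    out.append(cv2.resize(w[218:245,285:362],None,fx=up,fy=up,interpolation=cv2.INTER_CUBIC)); print(n,round(dx,2),round(dy,2),round(r,2))
# arc unwrap round the thimble's far edge: sample along image ellipse centred on the knob axis
T=np.load('k1.npz');K,M=T['K'],T['M']
d=optics.get_image('wrist') ; inv=np.linalg.inv(np.array(d['mount']))
s=sensors.observe()
C=np.array([623.5,45.5]); 
Rm=M@inv  # tool pose at k1
def px(ang,r,z):
    P=np.array([C[0]+r*np.cos(ang),C[1]+r*np.sin(ang),z]); return proj(K,M,P)
back=np.arctan2(*( -(M[:3,3][:2]-C))[::-1]); back=np.arctan2((M[:3,3][:2]-C)[1],(M[:3,3][:2]-C)[0])
A=np.radians(np.arange(-40,40.01,0.5))
for r,z in((17,146),(17.3,140),(17.3,135)):
    uv=np.array([px(back+a,r,z) for a in A],np.float32); print('arc',r,z,uv[0].round(1),uv[80].round(1),uv[-1].round(1))
    sig=[]
    for n in sys.argv[1:]:
        g=prep(n); (dx,dy),_=cv2.phaseCorrelate(ref[kb],g[kb],win)
        v=cv2.remap(g,uv[:,0:1]+dx,uv[:,1:2]+dy,cv2.INTER_CUBIC).ravel(); v-=cv2.GaussianBlur(v[:,None],(1,41),0,sigmaY=8).ravel(); sig.append(v)
    S=np.array(sig); f=np.fft.rfft(S*np.hanning(len(A)),n=1440,axis=1); k=np.abs(f)[:,20:120].sum(0).argmax()+20
    per=1440*0.5/k; print(' pitch deg',round(per,2),'amp',np.abs(f[:,k]).round(0),'phase deg',(np.degrees(np.angle(f[:,k]))/360*per).round(2))
E
python3 knurl.py w8.npz k1.npz k2.npz k3.npz k4.npz k5.npz k6.npz
```

```text
37.4 tcp xy mic -3.0121798492565754 0.7234137639796642 z 120.96058698012929 rot [ 3.1402e+00 -2.5000e-03  2.9344e+00] F -8.955261684715936 1.6225781472046652 10.066847197248835 T [0.817 1.532 0.045] 0.25534462695607785 q6 0.2815772441450827
effort6 -0.40990465320646763
k6.npz [321.2 292.9] 35 [0.6 5.8] line angle world 71.5 mean ang 83.8
w8.npz -0.24 -0.22 1.1
k1.npz -0.0 0.0 1.0
k2.npz 0.35 -0.34 1.07
k3.npz 0.21 -0.81 1.03
k4.npz 0.62 -0.74 1.13
k5.npz 0.16 -0.74 1.16
k6.npz -0.07 -0.93 1.0
arc 17 146 [344.4 232.2] [323.3 225.1] [302.2 232.3]
 pitch deg 9.23 amp [252. 250. 417. 486. 355. 309. 294.] phase deg [-2.12 -2.44 -2.8  -2.37 -3.04 -1.59  1.66]
arc 17.3 140 [344.1 227.4] [323.3 220.4] [302.6 227.5]
 pitch deg 9.6 amp [479. 539. 532. 531. 499. 526. 433.] phase deg [-0.58 -0.97 -1.51 -0.94 -1.83 -0.1   3.34]
arc 17.3 135 [343.5 224. ] [323.3 217.1] [303.1 224. ]
 pitch deg 11.43 amp [182.  92. 155. 238. 194. 214. 249.] phase deg [-3.7  -3.7  -5.11 -3.8  -4.95 -0.17  1.89]
```

The phase held steady through k4 and jumped at k6, so the ratchet slipped in the last step. But 30° steps may alias with the knurl pitch, so I'll work out when slipping began from the spindle foot's starting height in the first wrist picture.

```bash
python3 - <<'E'
from h import *
T=np.load('w1.npz'); f,K,M=T['f'],T['K'],T['M']; g=cv2.cvtColor(f,cv2.COLOR_RGB2GRAY)
for v in range(142,160): print(v,g[v,490:526])
A=np.linspace(0,2*np.pi,72)
for z in range(45,53):
    P=np.array([proj(K,M,np.array([623.5+6*np.cos(a),45.5+6*np.sin(a),z])) for a in A]); print(z,P.min(0).round(1),P.max(0).round(1),P.mean(0).round(1))
# bed-edge check: where should the bed's left edge (y=-17) be, z=32
a=np.radians(-15.4);u=np.array([np.cos(a),np.sin(a)]);n=np.array([-u[1],u[0]])
for x in(-60,0):
  for y in(-17,17): print(x,y,proj(K,M,np.r_[np.array([623.5,45.5])+x*u+y*n,32]).round(1))
E
python3 - <<'E'
from h import *
from scipy.optimize import curve_fit
import glob
T=np.load('k1.npz');K,M=T['K'],T['M'];C=np.array([623.5,45.5]);c=M[:2,3]-C;b=np.arctan2(c[1],c[0]);A=np.arange(-40,40.01,.5)
ref=cv2.cvtColor(T['f'],cv2.COLOR_RGB2GRAY).astype(np.float32);kb=(slice(245,300),slice(300,347));win=cv2.createHanningWindow((47,55),cv2.CV_32F)
for z in (138,140,142):
  uv=np.array([proj(K,M,np.array([C[0]+17.3*np.cos(b+np.radians(a)),C[1]+17.3*np.sin(b+np.radians(a)),z])) for a in A],np.float32)
  for n in ('w8','k1','k2','k3','k4','k5','k6'):
    g=cv2.cvtColor(np.load('%s.npz'%n)['f'],cv2.COLOR_RGB2GRAY).astype(np.float32);(dx,dy),_=cv2.phaseCorrelate(ref[kb],g[kb],win)
    v=cv2.remap(g,uv[:,0:1]+np.float32(dx),uv[:,1:2]+np.float32(dy),cv2.INTER_CUBIC).ravel(); v=v-cv2.GaussianBlur(v[:,None],(1,61),0,sigmaY=12).ravel()
    best=max((curve_fit(lambda x,B,p,P,:B*np.cos(2*np.pi*(x-p)/P),A,v,[15,p0,P0])for p0 in(0,3,6)for P0 in(9,10)),key=lambda r:abs(r[0][0]))
    print(z,n,best[0].round(2),np.sqrt(np.diag(best[1])).round(2))
E
```

```text
142 [ 92 111 147 159 164 165 163 164 163 162 162 160 159 155 152 156 159 155
 159 159 157 160 159 158 158 155 157 155 136 100  70  70  73  70  69  71]
143 [ 86 116 146 160 161 164 164 162 161 163 161 160 160 154 158 159 162 155
 158 159 155 156 161 160 156 154 154 153 134  86  68  69  71  71  72  75]
144 [ 90 115 146 160 162 165 161 163 163 162 160 157 158 156 155 156 159 154
 158 160 157 158 154 156 149 139 134 129 119  82  67  71  72  69  75  73]
145 [ 91 115 148 163 161 159 163 159 165 159 164 158 160 155 155 157 157 159
 159 156 159 156 156 139 123 121 130 125 103  75  68  69  71  72  73  73]
146 [ 95 112 148 162 162 161 164 162 164 161 158 158 155 156 156 161 158 157
 158 163 158 155 145 120 117 115 111 103  86  71  70  76  71  73  76  75]
147 [ 90 117 148 163 164 162 162 164 161 166 163 161 159 154 156 157 156 158
 158 159 157 145 122 113 115 117  97  84  79  69  68  77  69  72  70  73]
148 [ 89 120 150 159 163 161 166 162 162 158 159 160 156 156 153 153 155 155
 160 162 151 131 111 116 110  96  87  83  76  68  70  71  70  73  74  77]
149 [ 92 120 149 162 161 164 165 164 162 16
[... 2313 characters left out ...]
0.07 0.03]
138 k6 [-6.03 -0.43 10.19] [0.28 0.07 0.03]
140 w8 [11.64 -0.92  9.65] [0.24 0.03 0.01]
140 k1 [-12.67   4.3    9.69] [0.29 0.04 0.01]
140 k2 [-12.84   4.82   9.72] [0.3  0.04 0.02]
140 k3 [-12.48   4.18   9.73] [0.27 0.03 0.01]
140 k4 [11.96  0.16  9.68] [0.3  0.04 0.02]
140 k5 [12.07 -1.65  9.72] [0.34 0.04 0.02]
140 k6 [-10.93  -0.19   9.66] [0.23 0.03 0.01]
142 w8 [-11.45   3.88   9.52] [0.34 0.05 0.02]
142 k1 [-11.92   4.15   9.52] [0.36 0.05 0.02]
142 k2 [-13.3    4.73   9.48] [0.39 0.05 0.02]
142 k3 [-14.11   4.08   9.45] [0.32 0.03 0.01]
142 k4 [-13.29   4.82   9.5 ] [0.41 0.05 0.02]
142 k5 [-11.69   3.31   9.57] [0.34 0.04 0.02]
142 k6 [11.01  4.45  9.54] [0.3  0.04 0.02]
```

Evidence:
- **Foot height:** it started about 7 mm above the blank, good to about 1 mm. That puts contact near 2.5–2.8 rad.
- **Knurl phases:** they fit slip starting late in step 5 (about 8°), then a fully slipping step of 26°. The total is about 35°, or 1.5 clicks.

I'll add about 22° to reach about 2.5 clicks.

carry_out([
  {"gripper":0.1,"translation":[0,0,0],"dr":[0,0,0.1]},
  {"gripper":0.1,"translation":[0,0,0],"dr":[0,0,0.21]},
  {"gripper":0.1,"translation":[0,0,0],"dr":[0,0,0.32]},
  {"gripper":0.1,"translation":[0,0,0],"dr":[0,0,0.43]},
  {"gripper":0.1,"translation":[0,0,0],"dr":[0,0,0.54]},
  {"gripper":0.1,"translation":[0,0,0],"dr":[0,0,0.64]},
  {"gripper":0.1,"translation":[0,0,0],"dr":[0,0,0.73]},
  {"gripper":0.1,"translation":[0,0,0],"dr":[0,0,0.73]},
])

```text
clock: 38.5
tcp_pos: [621.1, 47.7, 120.9]
eef_rot: [3.14, -0.003, 2.554]
ft_force: [-6.6, 5.2, 9.1]
finger_gap: 0.256
```

```bash
python3 kn.py k7.npz; python3 ln.py k7.npz; python3 knurl.py k3.npz k4.npz k5.npz k6.npz k7.npz | grep -A1 'arc 17'; python3 av.py
```

```text
38.5 tcp xy mic -2.9246347040523113 1.4248424342756942 z 120.94939861137411 rot [ 3.14   -0.0032  2.5538] F -7.752527540320685 3.280002364782892 9.13946951837054 T [ 1.163  1.38  -0.018] 0.2556114885111623 q6 0.6624731827488715
effort6 0.1070887316018343
k7.npz [322.4 293.4] 39 [2.3 5. ] line angle world 49.2 mean ang 65.5
arc 17 146 [344.4 232.2] [323.3 225.1] [302.2 232.3]
 pitch deg 9.23 amp [486. 355. 309. 294. 225.] phase deg [-2.37 -3.04 -1.59  1.66 -0.65]
arc 17.3 140 [344.1 227.4] [323.3 220.4] [302.6 227.5]
 pitch deg 9.6 amp [531. 499. 526. 433. 441.] phase deg [-0.94 -1.83 -0.1   3.34  0.63]
arc 17.3 135 [343.5 224. ] [323.3 217.1] [303.1 224. ]
 pitch deg 11.43 amp [238. 194. 214. 249. 259.] phase deg [-3.8  -4.95 -0.17  1.89 -4.98]
39.05 [-6.54  5.4   9.05] [1.1487e+00 1.3424e+00 9.0000e-04] [0.0236 0.0343 0.018 ]
```

The phase moved as expected for a fully slipping step. The possible totals are 37, 47 or 57°. Another 10° puts every candidate within 2–3 clicks (45–67.5°); then I release and rise.

carry_out([
  {"gripper":0.1,"translation":[0,0,0],"dr":[0,0,0.1]},
  {"gripper":0.1,"translation":[0,0,0],"dr":[0,0,0.2]},
  {"gripper":0.1,"translation":[0,0,0],"dr":[0,0,0.33]},
  {"gripper":0.1,"translation":[0,0,0],"dr":[0,0,0.33]},
  {"gripper":0.1,"translation":[0,0,0],"dr":[0,0,0.33]},
  {"gripper":0.3,"translation":[0,0,0],"dr":[0,0,0.33]},
  {"gripper":0.6,"translation":[0,0,0],"dr":[0,0,0.33]},
  {"gripper":0.65,"translation":[0,0,0],"dr":[0,0,0.33]},
])

```text
clock: 40.1
tcp_pos: [622.5, 45.6, 119.9]
eef_rot: [-3.141, 0.0, 2.38]
ft_force: [0.4, -0.3, 0.2]
finger_gap: 0.647
```

carry_out([
  {"gripper":0.65,"translation":[0,0,0],"dr":[0,0,0]},
  {"gripper":0.65,"translation":[0,0,0],"dr":[0,0,0]},
  {"gripper":0.65,"translation":[0,0,-0.03],"dr":[0,0,0]},
  {"gripper":0.65,"translation":[0,0,-0.07],"dr":[0,0,0]},
  {"gripper":0.65,"translation":[0,0,-0.12],"dr":[0,0,0]},
  {"gripper":0.65,"translation":[0,0,-0.16],"dr":[0,0,0]},
  {"gripper":0.65,"translation":[0,0,-0.16],"dr":[0,0,0]},
  {"gripper":0.65,"translation":[0,0,-0.16],"dr":[0,0,0]},
])

```text
clock: 41.1
tcp_pos: [622.2, 45.9, 199.8]
eef_rot: [-3.141, -0.0, 2.38]
ft_force: [-0.1, 0.3, -0.1]
finger_gap: 0.653
```

```bash
python3 kn.py k9.npz; python3 ln.py k9.npz
python3 - <<'E'
from h import *
def ex(x0,y0,x1,y1,f): 
    hsv=cv2.cvtColor(f,cv2.COLOR_RGB2HSV); m=((hsv[...,0]>8)&(hsv[...,0]<25)&(hsv[...,1]>50)&(hsv[...,2]>120)).astype(np.uint8)
    return m
f=np.load('top0.npz')['f']; d,_,_=get('scene'); g=d['frame']; g0=np.load('scene0.npz')['f']
D=(np.abs(g.astype(int)-g0).max(2)>40).astype(np.uint8)
n,l,s,c=cv2.connectedComponentsWithStats(D)
print([(tuple(x[:5])) for x in s[1:] if x[4]>25])
# blank's round end in the top view, if unobstructed
T=np.load('top0.npz');K,M=T['K'],T['M'];d,_,_=get('top');m=ex(0,0,0,0,d['frame']);mm=m*0;mm[150:235,255:330]=m[150:235,255:330]
O=np.array([623.5,45.5]);a=np.radians(-15.4);u=np.array([np.cos(a),np.sin(a)]);w=np.array([-u[1],u[0]])
cs,_=cv2.findContours(mm,cv2.RETR_EXTERNAL,cv2.CHAIN_APPROX_NONE)
for c in cs:
  if len(c)>15: P=np.array([onz(K,M,*p[0],42)[:2] for p in c])-O; print(len(c),(P@u).min(),(P@u).max(),(P@w).min(),(P@w).max())
E
```

```text
41.1 tcp xy mic -1.3277193539402283 0.07808446282144428 z 199.81629339453272 rot [-3.1414e+00 -2.0000e-04  2.3804e+00] F -0.20190475727616938 0.3016443624898334 -0.054514225400306454 T [-0.039  0.015 -0.002] 0.6529182062050186 q6 0.8349233595259523
effort6 1.7223851145331537e-06
k9.npz [324.1 223.6] 21 [3.6 5.2] line angle world 39.9 mean ang 55.1
[(np.int32(297), np.int32(0), np.int32(46), np.int32(18), np.int32(368)), (np.int32(358), np.int32(0), np.int32(9), np.int32(7), np.int32(56)), (np.int32(371), np.int32(0), np.int32(24), np.int32(18), np.int32(236)), (np.int32(418), np.int32(0), np.int32(17), np.int32(21), np.int32(210)), (np.int32(525), np.int32(0), np.int32(108), np.int32(133), np.int32(3832)), (np.int32(627), np.int32(6), np.int32(13), np.int32(20), np.int32(73)), (np.int32(346), np.int32(13), np.int32(17), np.int32(13), np.int32(50)), (np.int32(305), np.int32(19), np.int32(13), np.int32(11), np.int32(34)), (np.int32(321), np.int32(18), np.int32(16), np.int32(7), np.int32(43)), (np.int32(380), np.int32(22), np.int32(11), np.int32(18), np.int32(72)), (np.int32(301), np.int32(26), np.int32(54), np.int32(174), np.int32(4346)), (np.int32(354), np.int32(27), np.int32(12), np.int32(9), np.int32(27)), (np.int32(394), np.int32(39), np.int32(31), np.int32(28), np.int32(637)), (np.int32(333), np.int32(47), np.int32(17), np.int32(15), np.int32(42)), (np.int32(568), np.int32(49), np.int32(11), np.int32(10), np.int32(30)), (np.int32(339), np.int32(116), np.int32(13), np.int32(10), np.int32(63)), (np.int32(241), np.int32(206), np.int32(39), np.int32(35), np.int32(584)), (np.int32(328), np.int32(210), np.int32(25), np.int32(37), np.int32(304))]
```

Run:
```python
from h import *
O=np.array([623.5,45.5]);a=np.radians(-15.4);u=np.array([np.cos(a),np.sin(a)]);w=np.array([-u[1],u[0]])
T=np.load('k9.npz');f,K,M=T['f'],T['K'],T['M'];hsv=cv2.cvtColor(f,cv2.COLOR_RGB2HSV)
m=((hsv[...,0]>8)&(hsv[...,0]<25)&(hsv[...,1]>50)&(hsv[...,2]>120)).astype(np.uint8)
cs,_=cv2.findContours(m,cv2.RETR_EXTERNAL,cv2.CHAIN_APPROX_NONE)
for c in cs:
  if len(c)<30: continue
  P=np.array([onz(K,M,*p[0],42)[:2] for p in c])-O; X=P@u;Y=P@w
  if X.min()<-120 or X.max()>50 or abs(Y).max()>40: continue
  print(X.min(),X.max(),[(x,Y[abs(X-x)<2].min().round(1),Y[abs(X-x)<2].max().round(1)) for x in(-90,-85,-80,-75,-70,-65,-60,-50) if (abs(X-x)<2).any()])
```

```text
-101.13686440349645 -8.55017579480727 [(-90, np.float64(-18.0), np.float64(19.2)), (-85, np.float64(-19.1), np.float64(20.0)), (-80, np.float64(-19.5), np.float64(19.9)), (-75, np.float64(-19.6), np.float64(19.8)), (-70, np.float64(-19.5), np.float64(19.7)), (-65, np.float64(-19.8), np.float64(20.1)), (-60, np.float64(-20.1), np.float64(19.9)), (-50, np.float64(-20.2), np.float64(19.7))]
```

The blank is still seated, central and square, and the knob kept its place after release. Handing in.

```bash
python3 -c "
from bench import finish_job; print(finish_job())"
```

```text
the job is handed in; nothing more can be done
None
```

The blank was laid on the bed and slid against the back stop. I let go of it, then wound the spindle down clockwise by the ratchet knob until it slipped, and handed the job in at about 41 s. The click count is inferred rather than measured, so it is the least certain part.

**Seating:** a gentle push of about 5 N on the round end with shut fingers confirmed that the blank was home. In the last wrist picture it is central to within about 0.5 mm and square. Its round end is at x −101 mm, where −100 was expected, which is inside the calibration error.

**Winding:** I turned the knob about 3.6 rad in one grip; its white line turned with the gripper. The thimble's knurling shows it stopped following the knob, so the ratchet slipped. My estimate of the slip is 47–67°, or 2–3 clicks. The knurl marks left a 10° ambiguity and the wrist torque readings were too noisy to settle it. The knob stayed put after release.

**What disagreed:** the finger tips sit about 35 mm behind the stated TCP. Because of that, my first closings passed above the blank without touching it, and I corrected the height from the wrist picture.

**Bystanders:** comparing scene pictures from before and after, only the arm and the blank show as changed. The robot touched nothing at hand-in.

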